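# Tidy the fabric-painting bench

### The arm

A 7-joint arm with a two-finger parallel gripper is mounted at the origin on the work surface. World frame = base frame: x ahead of the robot, y to its left, z up, the work surface at z = 0. Lengths are in m, angles in rad, forces in N, time in s.
With the tool pointing down it reaches from about 0.4 to 0.875 m from the base axis. Payload 19.3 kg.
Tool frame: the origin (TCP) lies on the mounting face of the last link; the fingertips stand 173 mm ahead of it and the grasp point (between the pads) lies 155 mm ahead of it; z points along the fingers, y is the direction in which the jaws open and shut (so a half turn about z gives the same grasp; the last joint's range is limited). The gripper opens to 85 mm and grips with 20 to 120 N. Pads are 22 mm wide; open, the fingers measure 114 mm over their backs; the gripper's body (76 mm by 85 mm) begins 54 mm behind the grasp point. The pads swing forward as they close: fully open they stand 13 mm farther back than shut.
Start: joints at [1.165, 0.521, -0.036, 1.599, 0.021, 1.021, -0.113], TCP at [0.206, -0.59, 0.405] pointing down, gripper open.
Joint ranges: [-2.91, 2.91], [-0.3, 2.13], [-1.5, 1.42], [0.17, 2.43], [-1.26, 4.41], [0.16, 1.93], [-2.52, 2.52]. Speed limits (rad/s): [1.89, 1.89, 2.39, 2.39, 3.01, 3.01, 3.01].

### API

Orientations are given as a unit quaternion [x, y, z, w].
In Python, from bench import sense, get_image, get_calibration, close_job gives the robot as it stands.
- The arm moves only by the tool carry_out, never from a script. Its arguments are lists of equal length, an entry for each row: "slide": the shift along the tool's x, y, z in m, a list of three; "roll": the turn about the tool's z in degrees; "jaw": the closure, from -1 (fully open) to 1 (shut). A call has 1 to 10 rows; each row shifts and turns the pose as measured when the row begins, along the tool's axes as they then stand; what a row does not reach is not made up. A row lasts 1/10 s, in which the tool goes at most 50 mm and 8.59 degrees, less where a joint would pass 70% of its speed; a pose out of reach is approached as far as the arm can. A call with a gripper value outside its range is refused whole. The fingers move at their own pace and stop on an object; "newtons" is the grip in N (left out, the last holds). Time passes only in rows, so rows that do not move let the fingers close. It gives the time, the measured TCP pose, the force and the opening at its end, in the units of the state.
- sense(): the state, without advancing time (a new reading comes with each control period).
- get_image(name): name is "side" or "top" or "wrist"; returns the picture (384x512x3 uint8, red, green, blue); there is no depth.
- get_calibration(name): a dict with "fx", "fy", "cx", "cy" (pixels), "R" (3x3) and "t" (3): a world point X has camera coordinates R X + t. Camera axes: x right, y down, z forward; pixel columns grow to the right and rows downward; lengths in m; the calibration is good to about 2 mm. The wrist camera is an equidistant fisheye: a pixel r from the principal point sees the ray r / f radians off the axis. A picture is of the moment at which its call begins: read the wrist's pose just before it. get_calibration takes no time and is no camera call; for the wrist camera it gives the pose at the moment of the call.
- close_job(): hands the job in, once; it reports no verdict.
The state is a dict: "time_s": time; "q": joint angles; "qd": joint speeds; "joint_torque": joint torques, N m; "tool_pos": TCP position; "orientation": TCP orientation; "wrist_force": force on the tool from outside, world axes, zero at the start; "wrist_torque": the same for the moment, N m; "grip_width": finger opening in m.
Only numpy, scipy, OpenCV 4.12 (cv2) and the standard library are available. Lean on these libraries where they do the work, as an engineer would, in place of code of your own. Each camera call takes 0.05 s, during which the arm holds its last target.

### The job

Clear up the fabric-painting bench: lay both brushes flat on the bottom of the long metal tray, lengthways and side by side, stand the square printing block in the large bay of the plywood box and the round one in its small bay, copper face down and flat on the bottom, and stand the closed amber jar upright in the blue tray beside the tin. Set each thing down rather than dropping it, never tip the jar over, let go of everything, and leave the tin and the saucer where they are.

Things in the scene. Friction and masses are not known exactly. Their poses are not given: they have to be found in the camera images.
- slim_brush: Slim paint brush lying flat, 150 mm long: straight pale wooden handle of 10 x 10 mm section (from 75 mm behind to 25 mm ahead of the origin), aluminium ferrule 10 mm in diameter, dark pointed tip. Lies flat at any yaw, z up. Origin: on the underside of the handle, midway along the brush; x axis along the brush towards the bristles. Grip it across the handle at the origin.
- flat_brush: Flat paint brush lying flat, 150 mm long: pale wooden handle 14 mm wide and 10 mm thick (from 75 mm behind to 25 mm ahead of the origin), then an aluminium ferrule and dark stiff head, 36 mm wide and 10 mm thick, to the front end. Lies flat at any yaw, z up. Origin: on the underside of the handle, midway along the brush; x axis along the brush towards the bristles. Grip it across the handle at the origin.
- square_block: Square printing block standing on its copper face: wooden slab 66 x 66 mm, 22 mm high. On top stands an upright round wooden knob, 25 mm in diameter, from 22 to 58 mm above the underside: grip it there. Origin: centre of the underside, z up. x and y axes parallel to the slab's sides.
- round_block: Small round printing block standing on its copper face: wooden disc 46 mm in diameter, 22 mm high. On top stands an upright round wooden knob, 25 mm in diameter, from 22 to 58 mm above the underside: grip it there. Origin: centre of the underside, z up.
- dye_jar: Closed cylindrical amber jar with a black lid and pale label, 44 mm in diameter and 62 mm high, standing upright. Origin: centre of the underside, z up. Can be gripped from above across the jar.
- brush_tray: Longest tray, plain undivided aluminium, empty at the start: 190 mm long (y axis) and 130 mm wide (x axis), 16 mm high outside, walls and floor 4 mm thick (inside 182 x 122 mm). Fixed to the bench. Origin: centre of the underside, z up. Room for both brushes side by side along y, e.g. at x = +30 and -30 mm.
- block_box: Plywood box with one cross wall that makes two bays; empty at the start. Outside 180 mm (y axis) x 100 mm (x axis), 20 mm high, outer walls 6 mm, floor 4 mm thick. The cross wall, 6 mm thick, is at y = -13 mm: the large bay is inside y = -10 to +84 mm (centre y = +37 mm), the small bay y = -84 to -16 mm (centre y = -50 mm); both x = -44 to +44 mm. Fixed to the bench. Origin: centre of the underside, z up.
- jar_tray: Blue tray, undivided, 160 mm (y axis) x 110 mm (x axis), 20 mm high outside, walls and floor 4 mm thick. A metal tin already stands in it, near y = -43 mm; the free room is about y = +38 mm. Fixed to the bench. Origin: centre of the underside, z up.
- tin: Low round metal tin, 56 mm in diameter and 46 mm high, loose, already standing in the blue tray; it stays there. Origin: centre of the underside.
- saucer: Small loose white saucer, 60 mm in diameter and 13 mm high, on the bench among the things, near a cardboard tape ring of about the same size; it stays there. Origin: centre of the underside.
There are look-alikes about, which are no part of the job. What is shaped like the square_block but turquoise or yellow is not meant.

How it is judged:
At the end, for the whole second after the job is handed in: Brushes level on the brush tray floor (0.05 rad, 4.5 mm), middles within 30 mm of its middle lengthways; square block flat in the large bay, round block in the small bay, jar upright in the blue tray (0.06 rad, 4 mm); all at rest, released; tin and saucer within 20 mm of their starts (x of slim_brush in the frame of brush_tray between -0.061 and 0.061 m and y of slim_brush in the frame of brush_tray between -0.03 and 0.03 m and z of slim_brush in the frame of brush_tray between 0 and 0.0085 m and angle between slim_brush's own x axis and vertical between 1.52 and 1.62 rad and x of flat_brush in the frame of brush_tray between -0.061 and 0.061 m and y of flat_brush in the frame of brush_tray between -0.03 and 0.03 m and z of flat_brush in the frame of brush_tray between 0 and 0.0085 m and angle between flat_brush's own x axis and vertical between 1.52 and 1.62 rad and x of square_block in the frame of block_box between -0.044 and 0.044 m and y of square_block in the frame of block_box between -0.01 and 0.084 m and z of square_block in the frame of block_box between 0 and 0.008 m and angle between each of square_block, round_block, dye_jar's own z axis and vertical below 0.06 rad and x of round_block in the frame of block_box between -0.044 and 0.044 m and y of round_block in the frame of block_box between -0.084 and -0.016 m and z of round_block in the frame of block_box between 0 and 0.008 m and x of dye_jar in the frame of jar_tray between -0.051 and 0.051 m and y of dye_jar in the frame of jar_tray between -0.076 and 0.076 m and z of dye_jar in the frame of jar_tray between 0 and 0.008 m and linear speed of each of slim_brush, flat_brush, square_block, round_block, dye_jar below 0.02 m/s and contact force between each of slim_brush, flat_brush, square_block, round_block, dye_jar and the fingers below 0.1 N and distance of each of tin, saucer from where it was at the start of the episode below 0.02 m); the robot touches nothing.
It fails at once if one of the five things is dropped: let go while its underside is over 50 mm above the bench ((height (world z) of slim_brush above 0.05 m and contact force between slim_brush and the fingers below 0.02 N) or (height (world z) of flat_brush above 0.05 m and contact force between flat_brush and the fingers below 0.02 N) or (height (world z) of square_block above 0.05 m and contact force between square_block and the fingers below 0.02 N) or (height (world z) of round_block above 0.05 m and contact force between round_block and the fingers below 0.02 N) or (height (world z) of dye_jar above 0.05 m and contact force between dye_jar and the fingers below 0.02 N)).
It fails at once if the dye jar is tipped over (angle between dye_jar's own z axis and vertical above 0.7 rad).
It fails at once if the tin or the saucer is pushed more than 20 mm (distance of any of tin, saucer from where it was at the start of the episode above 0.02 m).
It also fails if it takes over 125 s, if anything falls off the work surface, if the arm or the gripper's body presses on something with over 40 N, if the wrist force passes 120 N, or if a joint passes its speed limit or range.

## Working session

There is one attempt and no reset: what is moved stays moved. The work goes in short steps, Python scripts to look and compute and a tool call to move; the robot and the scene stay as the last step left them, time stands still between calls to the robot, and variables do not carry over. Pictures are saved under pics/ and viewed, and the job is handed in when it is done.

Besides the shell and the picture viewer there is one more tool, called after "Request:" in YAML: its name, and indented under it one key for each argument. carry_out: Moves the arm, as the interface text tells. Its arguments: {"type":"object","properties":{"slide":{"type":"array","items":{"type":"array","items":{"type":"number"}}},"roll":{"type":"array","items":{"type":"number"}},"jaw":{"type":"array","items":{"type":"number"}},"newtons":{"type":"number"}},"required":["slide","roll","jaw"]}

```bash
ls; mkdir -p pics
python3 - <<'E'
from bench import *
import cv2
print(sense())
for n in ["side","top","wrist"]:
    c=get_calibration(n); print(n,c)
    cv2.imwrite(f"pics/{n}0.png",get_image(n)[:,:,::-1])
E
```

```text
pics
{'time_s': 0.0, 'q': array([ 1.16479416,  0.52199776, -0.03632291,  1.60001712,  0.02118384,
        1.02108569, -0.11279838]), 'qd': array([ 4.62403980e-04,  1.64083269e-03,  2.18008232e-05, -3.00437720e-04,
       -1.89583547e-04,  1.47373305e-03, -1.29850476e-03]), 'joint_torque': array([ 3.25601948e-03, -9.27078795e+01,  1.98181026e+00, -3.69911170e+01,
        1.78482762e-02,  8.39965534e-03,  2.77521724e-05]), 'tool_pos': array([ 0.20588407, -0.58996167,  0.40413253]), 'orientation': array([ 9.85939255e-01,  1.67103171e-01, -1.27582714e-04, -5.47099726e-04]), 'wrist_force': array([-0.29755719,  0.45158257,  0.04007259]), 'wrist_torque': array([-0.03629089, -0.0246933 ,  0.0099006 ]), 'grip_width': 0.0854782222123084}
side {'fx': 410.5507684588118, 'fy': 410.5507684588118, 'cx': 258.5465737915526, 'cy': 184.31596272485018, 'R': array([[-0.82087802, -0.57108775, -0.0042485 ],
       [-0.28276351,  0.41288333, -0.86577835],
       [ 0.49618955, -0.7094971 , -0.50040963]]), 't': array([0.3765375 , 0.17051548, 0.57444212])}
top {'fx': 384.23115023010763, 'fy': 384.23115023010763, 'cx': 261.9959864842798, 'cy': 197.7295824737681, 'R': array([[-0.01494639, -0.99988212,  0.00351365],
       [-0.97392192,  0.01376252, -0.22646566],
       [ 0.22639061, -0.00680687, -0.97401281]]), 't': array([0.00935019, 0.49894159, 0.73245476])}
wrist {'fx': 297.3186396354542, 'fy': 297.3186396354542, 'cx': 257.9403450099746, 'cy': 186.57160809494056, 'R': array([[ 0.32908667, -0.94429857, -0.00147665],
       [-0.89397056, -0.31205038,  0.32162276],
       [-0.3041687 , -0.10452168, -0.94686674]]), 't': array([-0.62465502, -0.04262646,  0.38287728])}
```

View pics/top0.png

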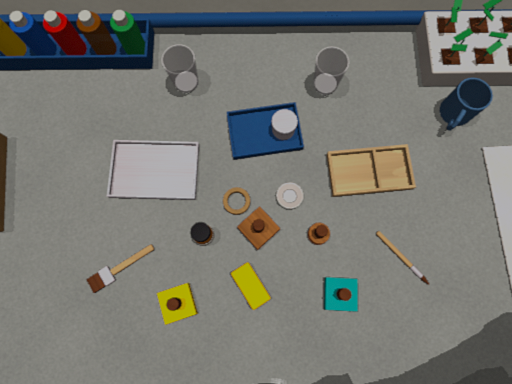

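View pics/side0.png

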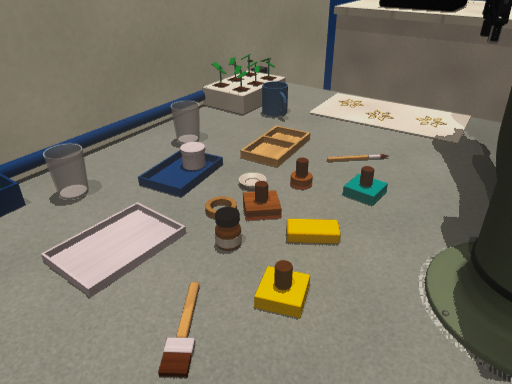

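View pics/wrist0.png

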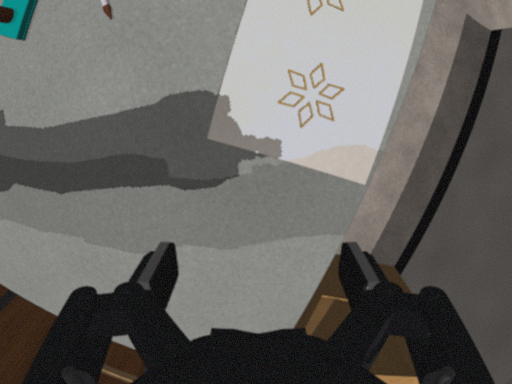

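The top view shows everything. These are the candidates for each item (top-view pixels):
- **Square block:** brown at (259,228). Rejected: yellow (177,303), turquoise (341,294) and the plain yellow slab (250,286).
- **Round block:** (319,233).
- **Jar:** (201,233), with a black lid. The white tin at (285,122) and the cups are not it.
- **Saucer:** (290,196). The tape ring at (236,200) is not it.
- **Slim brush:** (402,258).
- **Flat brush:** (121,268).

I'll check these in a crop and measure.

```bash
cat > h.py <<'E'
import numpy as np, cv2
from bench import *
def ray(name,u,v,c=None):
    c=c or get_calibration(name)
    x=(u-c['cx'])/c['fx'];y=(v-c['cy'])/c['fy']
    if name=='wrist':
        r=np.hypot(x,y); s=np.sin(r)/r if r>1e-9 else 1
        d=np.array([x*s,y*s,np.cos(r)])
    else: d=np.array([x,y,1.])
    return -c['R'].T@c['t'], c['R'].T@d
def plane(name,u,v,z,c=None):
    o,d=ray(name,u,v,c); return o+d*(z-o[2])/d[2]
def proj(name,X,c=None):
    c=c or get_calibration(name); p=c['R']@np.asarray(X,float)+c['t']
    if name=='wrist':
        th=np.arctan2(np.hypot(p[0],p[1]),p[2]); ph=np.arctan2(p[1],p[0])
        return c['cx']+c['fx']*th*np.cos(ph), c['cy']+c['fy']*th*np.sin(ph)
    return c['cx']+c['fx']*p[0]/p[2], c['cy']+c['fy']*p[1]/p[2]
E
python3 - <<'E'
from h import *
im=cv2.imread('pics/top0.png')
a=im[90:320,80:440]
cv2.imwrite('pics/topcrop.png',cv2.resize(a[100:],None,fx=2.2,fy=2.2,interpolation=cv2.INTER_CUBIC))
cv2.imwrite('pics/topcrop2.png',cv2.resize(a[:110],None,fx=2.2,fy=2.2,interpolation=cv2.INTER_CUBIC))
hsv=cv2.cvtColor(im,cv2.COLOR_BGR2HSV)
for n,(u,v) in dict(slab=(259,228),slabedge=(245,228),sq2=(268,240),rb=(311,235),handle=(130,262),slimh=(395,250),bristle=(96,283),box=(350,170),tray=(150,170),trayrim=(110,160),blue=(250,135),tin=(285,122),bench=(220,270),jar=(201,233),jarb=(201,243)).items(): print(n,hsv[v,u],im[v,u])
E
```

```text
slab [ 10 178  99] [30 54 99]
slabedge [ 14 176 132] [ 41  82 132]
sq2 [10 33 93] [81 85 93]
rb [ 13 182 126] [ 36  75 126]
handle [ 18 120 181] [ 96 148 181]
slimh [ 18 122 182] [ 95 146 182]
bristle [ 11 183  88] [25 48 88]
box [ 18 102 178] [107 150 178]
tray [150   4 176] [176 173 176]
trayrim [ 24   9 146] [141 145 146]
blue [106 188 114] [114  70  30]
tin [140   4 178] [178 175 177]
bench [ 26  13 133] [126 132 133]
jar [170  20  39] [37 36 39]
jarb [ 12 185  73] [20 42 73]
```

View pics/topcrop.png

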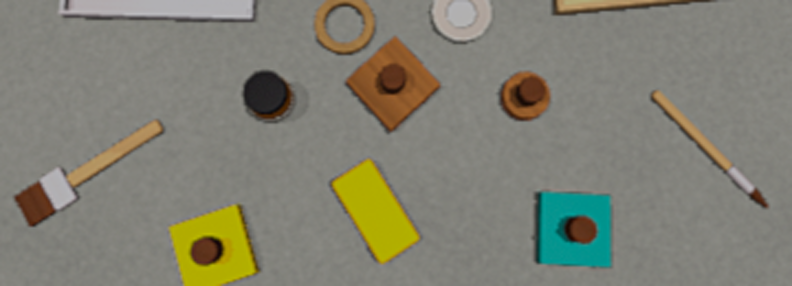

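View pics/topcrop2.png

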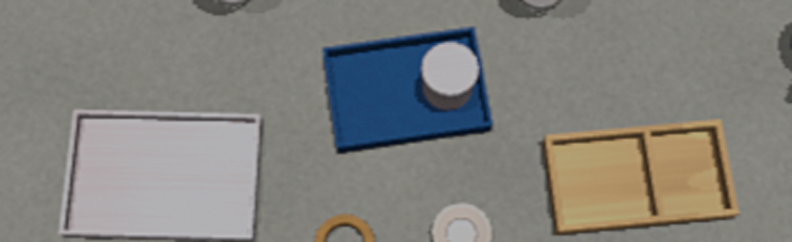

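```bash
cat > m.py <<'E'
from h import *
im=cv2.imread('pics/top0.png'); hsv=cv2.cvtColor(im,cv2.COLOR_BGR2HSV)
c=get_calibration('top'); print('cam',-c['R'].T@c['t'])
def mask(lo,hi,roi):
    m=cv2.inRange(hsv,np.array(lo),np.array(hi)); z=np.zeros_like(m); x0,y0,x1,y1=roi; z[y0:y1,x0:x1]=m[y0:y1,x0:x1]
    n,l,s,ce=cv2.connectedComponentsWithStats(z); k=1+np.argmax(s[1:,4]); return (l==k).astype(np.uint8)
def rect(m,z,n):
    cs,_=cv2.findContours(m,cv2.RETR_EXTERNAL,cv2.CHAIN_APPROX_NONE); k=max(cs,key=cv2.contourArea)[:,0,:]
    P=np.array([plane('top',u,v,z,c)[:2] for u,v in k],np.float32)*1000
    r=cv2.minAreaRect(P); mu=m.nonzero(); ce=plane('top',mu[1].mean(),mu[0].mean(),z,c)
    print(n,'rect c',np.round(r[0],1),'size',np.round(r[1],1),'ang',round(r[2],1),'centroid',np.round(ce*1000,1),'px',mu[1].mean().round(1),mu[0].mean().round(1))
    print('   box',np.round(cv2.boxPoints(r)).tolist()); return r
rect(mask([5,100,40],[25,255,255],(225,195,290,260)),.022,'square')
rect(mask([0,60,30],[12,255,118],(245,210,272,245)),.050,'sq knob')
rect(mask([5,100,40],[25,255,255],(300,215,340,250)),.022,'round')
rect(mask([0,60,30],[12,255,118],(305,220,335,245)),.050,'rd knob')
rect(mask([0,0,0],[180,255,62],(185,215,220,250)),.060,'jar lid')
rect(mask([14,80,100],[25,255,255],(105,235,165,275)),.010,'flat handle')
rect(mask([5,120,40],[14,255,130],(80,260,115,300)),.010,'flat bristle')
rect(mask([14,80,100],[25,255,255],(370,225,425,290)),.010,'slim handle')
rect(mask([5,90,40],[14,255,130],(415,265,435,290)),.010,'slim tip')
rect(mask([95,120,40],[125,255,255],(215,95,315,165)),.020,'jar tray')
rect(mask([10,60,60],[25,255,255],(320,135,425,205)),.020,'box')
rect(mask([0,0,155],[180,40,255],(100,130,210,210)),.010,'brush tray')
rect(mask([0,0,155],[180,40,255],(265,100,305,145)),.046,'tin')
rect(mask([0,0,150],[180,40,255],(270,178,310,213)),.013,'saucer')
rect(mask([5,60,60],[25,255,255],(215,180,255,218)),.013,'ring')
E
python3 m.py
```

```text
cam [0.32024902 0.00746811 0.8263806 ]
square rect c [442.9  10.7] size [65.8 66.2] ang 41.8 centroid [442.5  10.6  22. ] px 258.3 227.6
   box [[396.0, 13.0], [440.0, -36.0], [489.0, 8.0], [445.0, 57.0]]
sq knob rect c [442.2  11.6] size [24.7 26.1] ang 44.4 centroid [442.9  11.4  50. ] px 257.8 225.4
   box [[424.0, 12.0], [443.0, -6.0], [460.0, 11.0], [442.0, 30.0]]
round rect c [ 428.9 -115.4] size [42.6 45.6] ang 43.1 centroid [ 428.9 -115.9   22. ] px 318.5 233.2
   box [[398.0, -113.0], [429.0, -147.0], [460.0, -117.0], [429.0, -84.0]]
rd knob rect c [ 429.5 -115.9] size [22.6 27.8] ang 25.4 centroid [ 429.9 -116.7   50. ] px 320.9 230.8
   box [[413.0, -108.0], [425.0, -133.0], [446.0, -124.0], [434.0, -98.0]]
jar lid rect c [429.7 126.5] size [38.6 36.3] ang 89.2 centroid [429.5 126.7  60. ] px 200.4 232.0
   box [[411.0, 107.0], [448.0, 107.0], [448.0, 146.0], [412.0, 146.0]]
flat handle rect c [381.6 276.9] size [14.1 99.4] ang 32.5 centroid [381.1 277.6  10. ] px 131.6 259.3
   box [[349.0, 315.0], [402.0, 231.0], [414.0, 239.0], [361.0, 323.0]]
flat bristle rect c [334.6
[... 836 characters left out ...]
24.0], [612.0, -141.0]]
brush tray rect c [581.2 243.5] size [191.5 130.6] ang 87.8 centroid [577.  240.5  10. ] px 153.9 169.8
   box [[512.0, 150.0], [643.0, 145.0], [650.0, 337.0], [520.0, 342.0]]
tin rect c [674.6 -48.8] size [52.6 54.3] ang 88.8 centroid [674.3 -48.8  46. ] px 284.0 120.5
   box [[647.0, -74.0], [701.0, -76.0], [702.0, -23.0], [648.0, -22.0]]
saucer rect c [515.9 -58.3] size [54.6 56.1] ang 88.6 centroid [515.1 -58.2  13. ] px 289.5 194.8
   box [[487.0, -85.0], [543.0, -86.0], [545.0, -32.0], [488.0, -30.0]]
ring rect c [504.2  57.3] size [58.7 60.1] ang 89.5 centroid [503.8  58.   13. ] px 236.1 200.6
   box [[474.0, 28.0], [534.0, 28.0], [534.0, 86.0], [474.0, 87.0]]
```

The crop confirms the choices, and the measured sizes match the given dimensions: slab 66x66, tray 191x131, handles about 98 mm. I'll write a helper for the move deltas and pick the slim brush first.

```bash
cat > d.py <<'E'
import sys; from h import *
from scipy.spatial.transform import Rotation as Ro
s=sense(); p=s['tool_pos']; R=Ro.from_quat(s['orientation']).as_matrix()
phi=np.degrees(np.arctan2(R[1,0],R[0,0])); tilt=np.degrees(np.arccos(-R[2,2]))
print('t',round(s['time_s'],2),'p',np.round(p*1000,1),'phi',round(phi,1),'tilt',round(tilt,2),'w',round(s['grip_width']*1000,1),'F',np.round(s['wrist_force'],1),'q1,7',np.round(s['q'][[0,6]],2))
if len(sys.argv)>4:
    x,y,z,f=map(float,sys.argv[1:5]); d=np.array([x,y,z])/1000-p
    f_=(phi-f+180)%360-180
    R2=R@Ro.from_euler('z',f_,degrees=True).as_matrix()
    print('roll',round(f_,1),'slide mm (roll last)',np.round(R.T@d*1000,1),'slide (after roll)',np.round(R2.T@d*1000,1))
E
python3 d.py 378 -292 280 42
```

```text
t 0.15 p [ 205.9 -590.   404.2] phi 19.2 tilt 0.05 w 85.6 F [-0.5  0.4  0.4] q1,7 [ 1.16 -0.11]
roll -22.8 slide mm (roll last) [ 260.7 -224.5  124.4] slide (after roll) [ 327.3 -106.2  124.4]
```

Request:
carry_out:
  slide:
    - [0,0,0]
    - [0,0,0]
    - [0,0,0]
    - [0.045,-0.015,0.017]
    - [0.045,-0.015,0.017]
    - [0.045,-0.015,0.017]
    - [0.045,-0.015,0.017]
    - [0.045,-0.015,0.017]
    - [0.045,-0.015,0.017]
    - [0.045,-0.015,0.017]
  roll: [-7.6,-7.6,-7.6,0,0,0,0,0,0,0]
  jaw: [0.1,0.1,0.1,0.1,0.1,0.1,0.1,0.1,0.1,0.1]
  newtons: 50

```text
time_s: 1.15
tool_pos: [0.361, -0.3018, 0.2845]
orientation: [0.932, 0.362, -0.0, 0.001]
wrist_force: [2.1, -1.1, -0.1]
grip_width: 0.0386
```

```bash
python3 d.py 378 -292 230 42
```

```text
t 1.15 p [ 361.  -301.8  284.5] phi 42.5 tilt 0.14 w 38.6 F [ 2.1 -1.1 -0.1] q1,7 [ 0.7 -0.4]
roll 0.5 slide mm (roll last) [19.2  4.2 54.5] slide (after roll) [19.3  4.  54.5]
```

Request:
carry_out:
  slide:
    - [0.01,0.002,0.027]
    - [0.009,0.002,0.027]
    - [0,0,0]
  roll: [0.5,0,0]
  jaw: [0.1,0.1,0.1]

```text
time_s: 1.45
tool_pos: [0.3812, -0.2853, 0.2278]
orientation: [0.932, 0.363, 0.0, -0.0]
wrist_force: [0.8, -0.1, 0.7]
grip_width: 0.0385
```

```bash
python3 d.py 378 -292 177 42
python3 - <<'E'
from h import *
c=get_calibration('wrist'); im=get_image('wrist')[:,:,::-1].copy()
for X in [(.378,-.292,.01),(.415+.0185,-.259+.0165,.01),(.322,-.342,.01)]:
    u,v=proj('wrist',X,c); cv2.circle(im,(int(u),int(v)),3,(255,0,255),-1); print(u,v)
cv2.imwrite('pics/w1.png',im)
E
```

```text
t 1.45 p [ 381.2 -285.3  227.8] phi 42.5 tilt 0.02 w 38.5 F [ 0.8 -0.1  0.7] q1,7 [ 0.63 -0.48]
roll 0.5 slide mm (roll last) [-6.9  2.8 50.8] slide (after roll) [-6.8  2.8 50.8]
261.7128482430132 220.58260204351117
263.69847675669683 112.7847864120309
259.9970977713913 302.197939427784
```

View pics/w1.png

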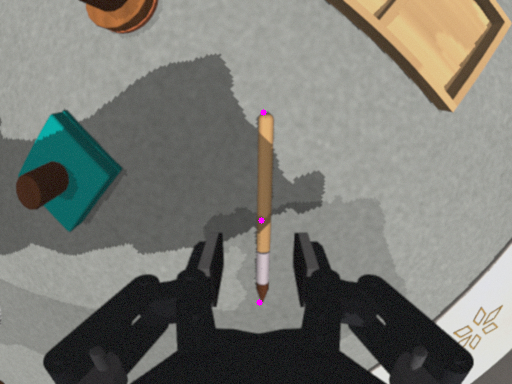

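The wrist view agrees: handle end at (264,115) against a predicted (264,113), tip at (262,300) against (260,302). Descending now.

Request:
carry_out:
  slide:
    - [-0.004,0.001,0.018]
    - [-0.003,0.001,0.018]
    - [0,0.001,0.01]
    - [0,0,0.003]
    - [0,0,0]
  roll: [0.5,0,0,0,0]
  jaw: [0.1,0.1,0.1,0.1,0.1]

```text
time_s: 2.0
tool_pos: [0.3767, -0.2972, 0.1843]
orientation: [0.935, 0.356, 0.001, 0.003]
wrist_force: [0.0, 0.4, -0.9]
grip_width: 0.0385
```

```bash
python3 d.py 378 -292 177 42
```

```text
t 2.0 p [ 376.7 -297.2  184.3] phi 41.7 tilt 0.38 w 38.5 F [ 0.   0.4 -0.9] q1,7 [ 0.63 -0.49]
roll -0.3 slide mm (roll last) [ 4.4 -3.1  7.2] slide (after roll) [ 4.4 -3.1  7.2]
```

Request:
carry_out:
  slide:
    - [0.004,-0.003,0.006]
    - [0,0,0.001]
    - [0,0,0]
    - [0,0,0]
    - [0,0,0]
    - [0,0,0]
    - [0,0,0]
  roll: [0,0,0,0,0,0,0]
  jaw: [0.1,0.1,0.1,1,1,1,1]

```text
time_s: 2.7
tool_pos: [0.3784, -0.2922, 0.1791]
orientation: [0.935, 0.356, 0.002, 0.004]
wrist_force: [0.1, -1.3, -0.0]
grip_width: 0.0079
```

```bash
python3 d.py 378 -292 300 42
```

```text
t 2.7 p [ 378.4 -292.2  179.1] phi 41.7 tilt 0.54 w 7.9 F [ 0.1 -1.3 -0. ] q1,7 [ 0.61 -0.5 ]
roll -0.3 slide mm (roll last) [-1.000e-01  7.000e-01 -1.209e+02] slide (after roll) [-1.000e-01  7.000e-01 -1.209e+02]
```

Request:
carry_out:
  slide:
    - [0,0,0]
    - [0,0,0]
  roll: [0,0]
  jaw: [1,1]

```text
time_s: 2.9
tool_pos: [0.3784, -0.2922, 0.1791]
orientation: [0.935, 0.356, 0.002, 0.004]
wrist_force: [0.6, -0.2, -0.7]
grip_width: 0.0078
```

```bash
python3 d.py
python3 - <<'E'
from h import *
cv2.imwrite('pics/w2.png',get_image('wrist')[150:384,130:400,::-1].repeat(2,0).repeat(2,1))
E
```

```text
t 2.9 p [ 378.4 -292.2  179.1] phi 41.7 tilt 0.54 w 7.8 F [ 0.6 -0.2 -0.7] q1,7 [ 0.61 -0.5 ]
```

View pics/w2.png

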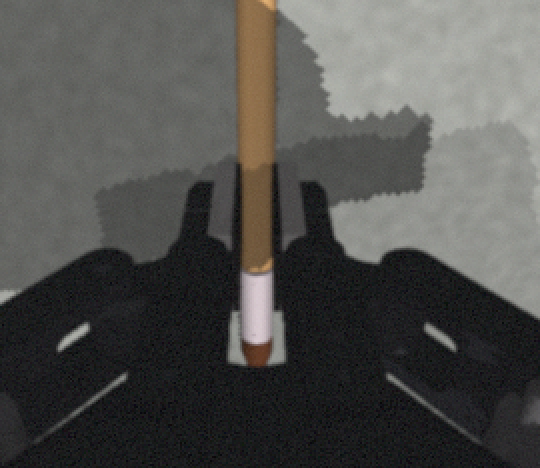

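The brush is gripped (width steady at 7.8 mm), but the grip is shallow. I'll regrip 3 mm deeper.

Request:
carry_out:
  slide:
    - [0,0,0]
    - [0,0,0]
    - [0,0,0.003]
    - [0,0,0.001]
    - [0,0,0]
    - [0,0,0]
    - [0,0,0]
    - [0,0,0]
  roll: [0,0,0,0,0,0,0,0]
  jaw: [0.5,0.5,0.5,0.5,1,1,1,1]

```text
time_s: 3.75
tool_pos: [0.3784, -0.2923, 0.1749]
orientation: [0.935, 0.356, 0.002, 0.004]
wrist_force: [-0.1, -0.7, 0.5]
grip_width: 0.0084
```

```bash
python3 d.py 450 -100 330 87.7
```

```text
t 3.75 p [ 378.4 -292.3  174.9] phi 41.7 tilt 0.55 w 8.4 F [-0.1 -0.7  0.5] q1,7 [ 0.61 -0.51]
roll -46.0 slide mm (roll last) [ 181.4  -94.6 -155.9] slide (after roll) [ 194.    64.9 -155.9]
```

Request:
carry_out:
  slide:
    - [0,0,-0.015]
    - [0,0,-0.03]
    - [0,0,-0.03]
    - [0,0,-0.03]
    - [0,0,-0.03]
    - [0,0,-0.02]
    - [0.04,0.013,0]
    - [0.04,0.013,0]
    - [0.04,0.013,0]
    - [0.04,0.013,0]
  roll: [0,-7,-7,-8,-8,-8,-8,0,0,0]
  jaw: [1,1,1,1,1,1,1,1,1,1]

```text
time_s: 4.75
tool_pos: [0.4364, -0.1346, 0.3349]
orientation: [0.713, 0.701, -0.002, 0.005]
wrist_force: [1.7, -0.2, -0.1]
grip_width: 0.0084
```

```bash
python3 d.py 552 243 250 87.7
```

```text
t 4.75 p [ 436.4 -134.6  334.9] phi 89.0 tilt 0.64 w 8.4 F [ 1.7 -0.2 -0.1] q1,7 [ 0.55 -0.13]
roll 1.3 slide mm (roll last) [380.5 108.3  81.6] slide (after roll) [382.8  99.9  81.6]
```

Request:
carry_out:
  slide:
    - [0.042,0.012,0]
    - [0.042,0.012,0]
    - [0.042,0.012,0]
    - [0.042,0.012,0]
    - [0.042,0.012,0.005]
    - [0.042,0.012,0.01]
    - [0.042,0.012,0.01]
    - [0.042,0.012,0.01]
    - [0.03,0.005,0.01]
    - [0,0,0.01]
  roll: [1,0,0,0,0,0,0,0,0,0]
  jaw: [1,1,1,1,1,1,1,1,1,1]

```text
time_s: 5.75
tool_pos: [0.5527, 0.2481, 0.2749]
orientation: [0.719, 0.695, -0.0, 0.006]
wrist_force: [-0.3, 0.1, -0.8]
grip_width: 0.0082
```

```bash
python3 d.py 552 243 215 87.7
python3 - <<'E'
from h import *
cv2.imwrite('pics/t3.png',cv2.resize(get_image('top')[100:260,70:270,::-1],None,fx=3,fy=3))
E
```

```text
t 5.75 p [552.7 248.1 274.9] phi 88.1 tilt 0.65 w 8.2 F [-0.3  0.1 -0.8] q1,7 [-0.22 -0.9 ]
roll 0.4 slide mm (roll last) [-4.6 -1.  60. ] slide (after roll) [-4.6 -0.9 60. ]
```

View pics/t3.png

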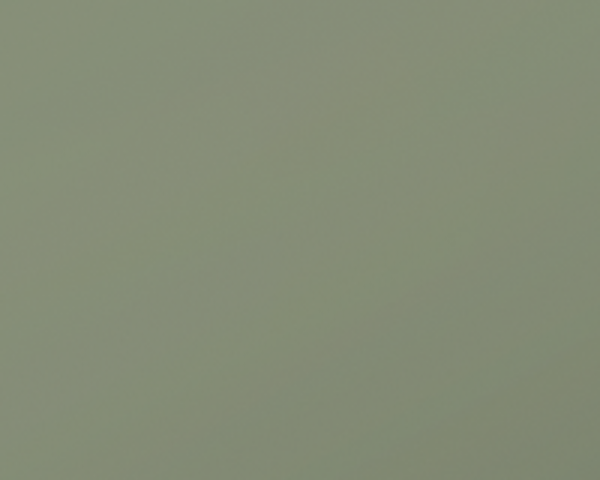

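The top camera is blocked by the arm. I'll use the wrist and side views instead.

Request:
carry_out:
  slide:
    - [-0.004,-0.001,0.025]
    - [0,0,0.025]
    - [0,0,0.01]
    - [0,0,0]
  roll: [0,0,0,0]
  jaw: [1,1,1,1]

```text
time_s: 6.2
tool_pos: [0.5515, 0.2376, 0.2116]
orientation: [0.72, 0.694, -0.003, 0.006]
wrist_force: [-0.3, 0.1, 0.2]
grip_width: 0.0082
```

```bash
python3 d.py 552 243 180 87.7
python3 - <<'E'
from h import *
c=get_calibration('wrist'); im=get_image('wrist')[:,:,::-1].copy()
a=np.radians(-2.3)
for lx,ly in [(-65,-95),(65,-95),(65,95),(-65,95),(-28,75),(0,0)]:
    X=(.5793+(lx*np.cos(a)-ly*np.sin(a))/1000,.2418+(lx*np.sin(a)+ly*np.cos(a))/1000,.016)
    u,v=proj('wrist',X,c); cv2.circle(im,(int(u),int(v)),3,(255,0,255),-1)
cv2.imwrite('pics/w3.png',im); cv2.imwrite('pics/s3.png',get_image('side')[:,:,::-1])
E
```

```text
t 6.2 p [551.5 237.6 211.6] phi 87.9 tilt 0.81 w 8.2 F [-0.3  0.1  0.2] q1,7 [-0.23 -0.94]
roll 0.2 slide mm (roll last) [ 5.8  0.1 31.5] slide (after roll) [ 5.8  0.1 31.5]
```

View pics/w3.png

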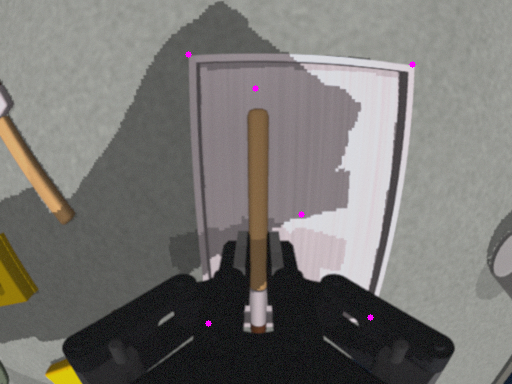

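View pics/s3.png

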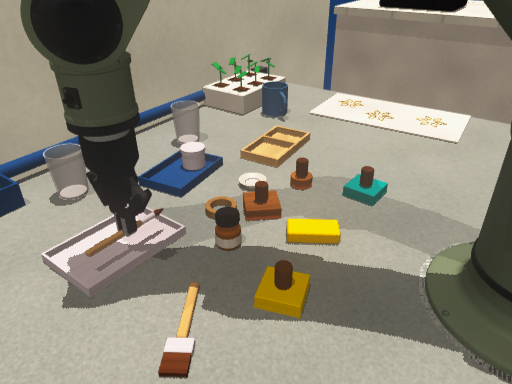

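The predicted tray corners at (189,55) and (412,65) coincide with the image, and the brush is inside the tray and parallel to it. Lowering.

Request:
carry_out:
  slide:
    - [0.004,0,0.012]
    - [0.001,0,0.01]
    - [0,0,0.006]
    - [0,0,0.002]
    - [0,0,0]
  roll: [0,0,0,0,0]
  jaw: [1,1,1,1,1]

```text
time_s: 6.8
tool_pos: [0.5532, 0.2432, 0.1829]
orientation: [0.72, 0.694, -0.0, 0.007]
wrist_force: [-0.5, 0.2, -0.8]
grip_width: 0.0082
```

```bash
python3 d.py 552 243 180 87.7
```

```text
t 6.8 p [553.2 243.2 182.9] phi 87.9 tilt 0.84 w 8.2 F [-0.5  0.2 -0.8] q1,7 [-0.26 -0.96]
roll 0.2 slide mm (roll last) [-0.2 -1.2  2.8] slide (after roll) [-0.2 -1.2  2.8]
```

Request:
carry_out:
  slide:
    - [0,0,0.002]
    - [0,0,0.002]
    - [0,0,0]
  roll: [0,0,0]
  jaw: [1,1,1]

```text
time_s: 7.1
tool_pos: [0.5534, 0.2433, 0.1791]
orientation: [0.72, 0.694, 0.0, 0.007]
wrist_force: [-0.5, -0.7, 0.4]
grip_width: 0.0081
```

```bash
python3 d.py 552 243 180 87.7
```

```text
t 7.1 p [553.4 243.3 179.1] phi 87.9 tilt 0.85 w 8.1 F [-0.5 -0.7  0.4] q1,7 [-0.26 -0.97]
roll 0.2 slide mm (roll last) [-0.3 -1.4 -0.9] slide (after roll) [-0.3 -1.4 -0.9]
```

Request:
carry_out:
  slide:
    - [0,0,0]
    - [0,0,0]
    - [0,0,0]
    - [0,0,-0.02]
    - [0,0,-0.03]
    - [0,0,-0.03]
    - [0,0,0]
    - [0,0,0]
  roll: [0,0,0,0,0,-8.5,-8.5,-8.5]
  jaw: [0.5,0.5,0.5,0.5,0.5,0.1,0.1,0.1]

```text
time_s: 7.9
tool_pos: [0.5522, 0.2444, 0.2625]
orientation: [0.546, 0.838, -0.002, 0.008]
wrist_force: [0.6, 0.1, -0.5]
grip_width: 0.0386
```

```bash
python3 d.py 368 298 230 122.5
python3 - <<'E'
from h import *
cv2.imwrite('pics/w4.png',get_image('wrist')[:,:,::-1]);cv2.imwrite('pics/s4.png',get_image('side')[:,:,::-1])
E
```

```text
t 7.9 p [552.2 244.4 262.5] phi 113.9 tilt 0.91 w 38.6 F [ 0.6  0.1 -0.5] q1,7 [-0.14 -0.53]
roll -8.6 slide mm (roll last) [ 124.  -147.    29.9] slide (after roll) [ 144.7 -126.7   29.9]
```

View pics/w4.png

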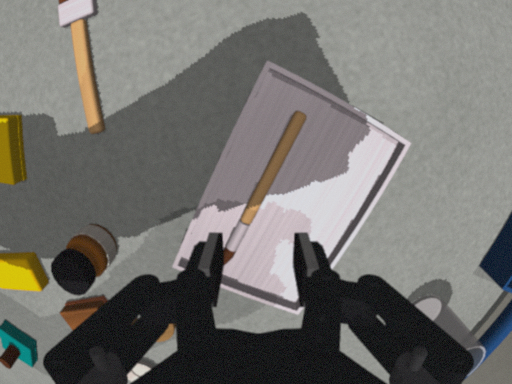

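View pics/s4.png

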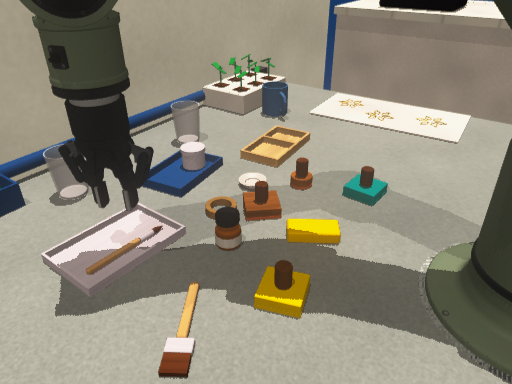

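The slim brush lies flat in the tray, lengthways. Next is the flat brush.

Request:
carry_out:
  slide:
    - [0,0,0]
    - [0.036,-0.031,0.005]
    - [0.036,-0.031,0.005]
    - [0.036,-0.031,0.005]
    - [0.03,-0.028,0.005]
    - [0.0,0,0]
    - [0,0,0]
  roll: [-8.5,0,0,0,0,0,0]
  jaw: [0.1,0.1,0.1,0.1,0.1,0.1,0.1]

```text
time_s: 8.7
tool_pos: [0.3713, 0.2978, 0.2375]
orientation: [0.497, 0.868, -0.003, 0.006]
wrist_force: [0.8, -0.0, -0.1]
grip_width: 0.0385
```

```bash
python3 d.py 368 298 175 122.5
python3 - <<'E'
from h import *
c=get_calibration('wrist'); im=get_image('wrist')[:,:,::-1].copy()
for X in [(.3682,.298,.01),(.408,.235,.01),(.328,.361,.01)]:
    u,v=proj('wrist',X,c); cv2.circle(im,(int(u),int(v)),3,(255,0,255),-1)
cv2.imwrite('pics/w5.png',im)
E
```

```text
t 8.7 p [371.3 297.8 237.5] phi 120.4 tilt 0.78 w 38.5 F [ 0.8 -0.  -0.1] q1,7 [-0.38 -0.84]
roll -2.1 slide mm (roll last) [ 2.7 -2.9 62.5] slide (after roll) [ 2.8 -2.8 62.5]
```

View pics/w5.png

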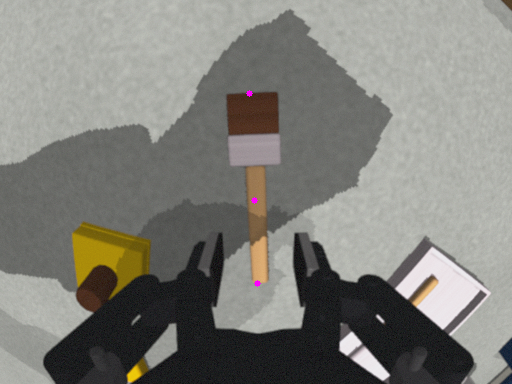

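The prediction agrees with the picture to about 2 px. Descending.

Request:
carry_out:
  slide:
    - [0.002,-0.001,0.022]
    - [0,-0.001,0.022]
    - [0,0,0.01]
    - [0,0,0.006]
    - [0,0,0]
  roll: [-2.2,0,0,0,0]
  jaw: [0.1,0.1,0.1,0.1,0.1]

```text
time_s: 9.25
tool_pos: [0.373, 0.297, 0.1759]
orientation: [0.486, 0.874, -0.002, 0.007]
wrist_force: [0.1, 0.1, -0.4]
grip_width: 0.0383
```

```bash
python3 d.py 368 298 175 122.5
```

```text
t 9.25 p [373.  297.  175.9] phi 121.8 tilt 0.82 w 38.3 F [ 0.1  0.1 -0.4] q1,7 [-0.46 -0.92]
roll -0.7 slide mm (roll last) [ 3.6 -3.7  0.8] slide (after roll) [ 3.6 -3.7  0.8]
```

Request:
carry_out:
  slide:
    - [0.003,-0.003,0.0005]
    - [0,0,0]
    - [0,0,0]
    - [0,0,0]
    - [0,0,0]
    - [0,0,0]
  roll: [-0.5,0,0,0,0,0]
  jaw: [0.1,0.1,1,1,1,1]

```text
time_s: 9.85
tool_pos: [0.3696, 0.2983, 0.1776]
orientation: [0.483, 0.876, -0.0, 0.008]
wrist_force: [0.7, -0.7, -0.8]
grip_width: 0.0124
```

```bash
python3 d.py 607 241 270 87.7
```

```text
t 9.85 p [369.6 298.3 177.6] phi 122.3 tilt 0.87 w 12.4 F [ 0.7 -0.7 -0.8] q1,7 [-0.47 -0.93]
roll 34.6 slide mm (roll last) [-176.4  170.8  -88.8] slide (after roll) [-48.4 240.8 -88.8]
```

Request:
carry_out:
  slide:
    - [0,0,-0.02]
    - [0,0,-0.035]
    - [0,0,-0.035]
    - [0,0,0]
    - [0,0,0]
    - [-0.008,0.04,0]
    - [-0.008,0.04,0]
    - [-0.008,0.04,0]
    - [-0.008,0.04,0]
    - [-0.008,0.04,0]
  roll: [0,7,7,7,7,7,0,0,0,0]
  jaw: [1,1,1,1,1,1,1,1,1,1]

```text
time_s: 10.85
tool_pos: [0.5685, 0.2511, 0.2753]
orientation: [0.73, 0.684, 0.002, 0.006]
wrist_force: [0.2, -0.0, -0.8]
grip_width: 0.0123
```

```bash
python3 d.py 607 241 215 87.7
```

```text
t 10.85 p [568.5 251.1 275.3] phi 86.3 tilt 0.74 w 12.3 F [ 0.2 -0.  -0.8] q1,7 [-0.22 -0.91]
roll -1.4 slide mm (roll last) [-7.2 38.4 60.8] slide (after roll) [-8.2 38.2 60.8]
```

Request:
carry_out:
  slide:
    - [-0.004,0.022,0]
    - [-0.003,0.01,0.02]
    - [0,0,0.025]
    - [0,0,0.01]
    - [0,0,0]
    - [0,0,0]
  roll: [-1.4,0,0,0,0,0]
  jaw: [1,1,1,1,1,1]

```text
time_s: 11.45
tool_pos: [0.6071, 0.2372, 0.219]
orientation: [0.723, 0.69, 0.002, 0.007]
wrist_force: [0.1, -0.1, 0.2]
grip_width: 0.0119
```

```bash
python3 d.py 607 241 181.5 87.7
python3 - <<'E'
from h import *
cv2.imwrite('pics/w6.png',get_image('wrist')[:,:,::-1])
cv2.imwrite('pics/s6.png',get_image('side')[:,:,::-1])
E
```

```text
t 11.45 p [607.1 237.2 219. ] phi 87.3 tilt 0.84 w 11.9 F [ 0.1 -0.1  0.2] q1,7 [-0.2  -0.87]
roll -0.4 slide mm (roll last) [ 4.  -0.8 37.5] slide (after roll) [ 4.  -0.8 37.5]
```

View pics/w6.png

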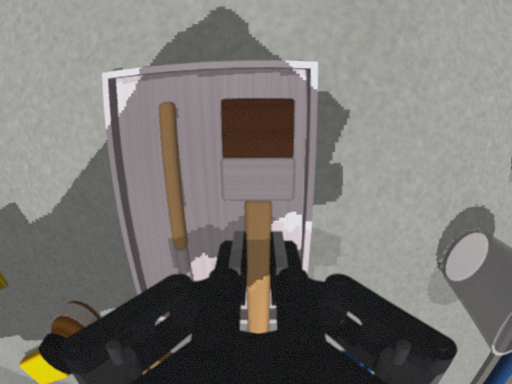

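View pics/s6.png

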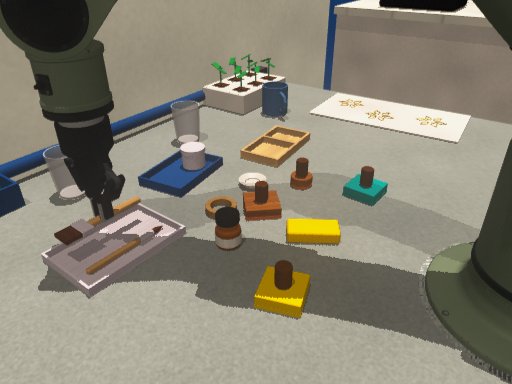

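The flat brush is above the tray, parallel to it, with the head near the right wall. I'll shift it 4 mm inwards and lower.

Request:
carry_out:
  slide:
    - [0.003,-0.004,0.015]
    - [0.001,0,0.012]
    - [0,0,0.007]
    - [0,0,0.002]
    - [0,0,0]
  roll: [-0.4,0,0,0,0]
  jaw: [1,1,1,1,1]

```text
time_s: 12.05
tool_pos: [0.6035, 0.2424, 0.1819]
orientation: [0.72, 0.693, 0.003, 0.008]
wrist_force: [-0.8, -2.4, -0.4]
grip_width: 0.0119
```

```bash
python3 d.py 603 241 181.5 87.7
```

```text
t 12.05 p [603.5 242.4 181.9] phi 87.8 tilt 0.95 w 11.9 F [-0.8 -2.4 -0.4] q1,7 [-0.22 -0.89]
roll 0.1 slide mm (roll last) [-1.4 -0.4  0.4] slide (after roll) [-1.4 -0.4  0.4]
```

Request:
carry_out:
  slide:
    - [0,0,0]
    - [0,0,0]
    - [0,0,0]
    - [0,0,-0.02]
    - [0,0,-0.035]
    - [0,0,-0.035]
    - [0,0,-0.02]
    - [0,0,0]
  roll: [0,0,0,0,0,0,-5,-5]
  jaw: [0.45,0.45,0.45,0.45,0.45,0,-0.8,-0.8]

```text
time_s: 12.85
tool_pos: [0.6019, 0.2431, 0.2975]
orientation: [0.656, 0.755, 0.003, 0.008]
wrist_force: [1.3, 0.3, -0.6]
grip_width: 0.0664
```

```bash
python3 d.py 430 126.5 270 98
python3 - <<'E'
from h import *
cv2.imwrite('pics/w7.png',get_image('wrist')[:,:,::-1])
E
```

```text
t 12.85 p [601.9 243.1 297.5] phi 98.0 tilt 1.01 w 66.4 F [ 1.3  0.3 -0.6] q1,7 [-0.15 -0.68]
roll 0.0 slide mm (roll last) [ -91.3 -186.9   25.3] slide (after roll) [ -91.3 -186.9   25.3]
```

View pics/w7.png

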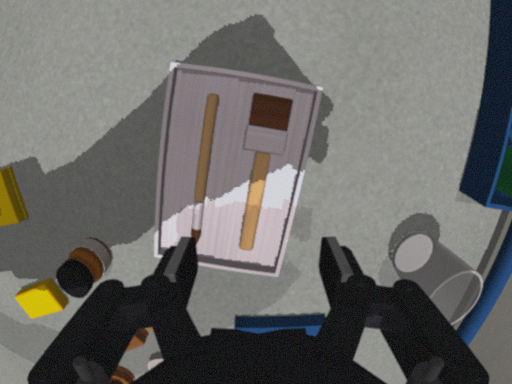

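Both brushes lie side by side in the tray. Now the jar.

Request:
carry_out:
  slide:
    - [-0.018,-0.037,0]
    - [-0.018,-0.037,0]
    - [-0.018,-0.037,0]
    - [-0.018,-0.037,0]
    - [-0.018,-0.037,0]
    - [0,0,0.01]
    - [0,0,0.01]
    - [0,0,0]
  roll: [0,0,0,0,0,0,0,0]
  jaw: [-0.8,-0.8,-0.8,-0.8,-0.8,-0.8,-0.8,-0.8]

```text
time_s: 13.7
tool_pos: [0.4248, 0.1223, 0.2723]
orientation: [0.66, 0.752, 0.003, 0.008]
wrist_force: [-0.5, 0.4, 0.2]
grip_width: 0.0772
```

```bash
python3 d.py 430 126.5 200 98
python3 - <<'E'
from h import *
c=get_calibration('wrist'); im=get_image('wrist')[:,:,::-1].copy()
for X in [(.4297,.1265,.062),(.43,.1265,.0)]:
    u,v=proj('wrist',X,c); cv2.circle(im,(int(u),int(v)),3,(255,0,255),-1)
cv2.imwrite('pics/w8.png',im)
cv2.imwrite('pics/s8.png',get_image('side')[:,:,::-1])
E
```

```text
t 13.7 p [424.8 122.3 272.3] phi 97.5 tilt 0.97 w 77.2 F [-0.5  0.4  0.2] q1,7 [-0.02 -0.74]
roll -0.5 slide mm (roll last) [ 4.   4.6 72.4] slide (after roll) [ 4.   4.7 72.4]
```

View pics/w8.png

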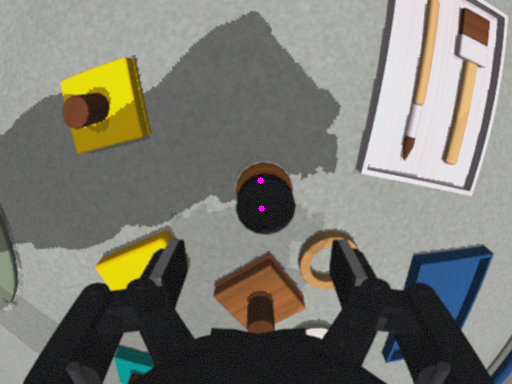

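View pics/s8.png

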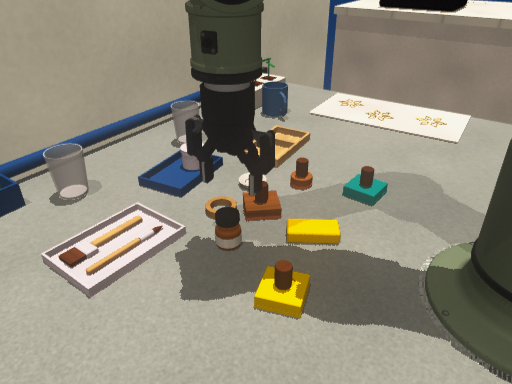

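The lid sits at about (266,204), against a predicted (262,208). I'll refine the jar position from this view.

```bash
python3 - <<'E'
from h import *
c=get_calibration('wrist'); im=get_image('wrist')[:,:,::-1]
m=(im.max(2)<45).astype(np.uint8); m[:165]=0;m[238:]=0;m[:,:225]=0;m[:,305:]=0
n,l,s,ce=cv2.connectedComponentsWithStats(m); k=1+np.argmax(s[1:,4]); print(s[k],ce[k]); x,y,w,h,_=s[k]
print(plane('wrist',ce[k][0],ce[k][1],.06,c),plane('wrist',x,y+h/2,.06,c),plane('wrist',x+w,y+h/2,.06,c))
cs,_=cv2.findContours((l==k).astype(np.uint8),0,1); print(cv2.minEnclosingCircle(max(cs,key=len)))
E
python3 d.py 432 130 196 98
```

```text
[ 236  174   58   59 2638] [263.75018954 203.39423806]
[0.43143666 0.13017366 0.06      ] [0.41305343 0.12777635 0.06      ] [0.45166437 0.13256756 0.06      ]
((263.9855651855469, 203.6137237548828), 29.718772888183594)
t 13.85 p [425.2 122.8 273.3] phi 97.5 tilt 1.02 w 76.8 F [0.5 0.6 0.6] q1,7 [-0.02 -0.74]
roll -0.5 slide mm (roll last) [ 6.7  6.4 77.3] slide (after roll) [ 6.7  6.4 77.3]
```

Request:
carry_out:
  slide:
    - [0.004,0.004,0.01]
    - [0.002,0.002,0.02]
    - [0,0,0.02]
    - [0,0,0.018]
    - [0,0,0.008]
    - [0,0,0]
  roll: [0,0,0,0,0,0]
  jaw: [-0.8,-0.8,-0.8,-0.8,-0.8,-0.8]

```text
time_s: 14.45
tool_pos: [0.4349, 0.133, 0.1927]
orientation: [0.659, 0.752, 0.006, 0.008]
wrist_force: [-0.2, -0.2, 0.2]
grip_width: 0.077
```

```bash
python3 d.py 431.5 129.5 196 98
```

```text
t 14.45 p [434.9 133.  192.7] phi 97.6 tilt 1.14 w 77.0 F [-0.2 -0.2  0.2] q1,7 [-0.15 -0.89]
roll -0.4 slide mm (roll last) [-3.  -3.8 -3.4] slide (after roll) [-3.  -3.8 -3.4]
```

Request:
carry_out:
  slide:
    - [-0.003,-0.004,-0.002]
    - [0,0,0]
    - [0,0,0]
    - [0,0,0]
    - [0,0,0]
    - [0,0,0]
    - [0,0,0]
  roll: [0,0,0,0,0,0,0]
  jaw: [-0.8,-0.8,0.6,0.6,0.6,0.6,0.6]

```text
time_s: 15.15
tool_pos: [0.4319, 0.1295, 0.1976]
orientation: [0.659, 0.752, 0.007, 0.009]
wrist_force: [0.1, -0.4, -2.1]
grip_width: 0.0409
```

```bash
python3 d.py 659.6 35.5 300 98
```

```text
t 15.15 p [431.9 129.5 197.6] phi 97.5 tilt 1.36 w 40.9 F [ 0.1 -0.4 -2.1] q1,7 [-0.14 -0.88]
roll -0.5 slide mm (roll last) [-123.4  215.8  -96.9] slide (after roll) [-125.2  214.8  -96.9]
```

Request:
carry_out:
  slide:
    - [0,0,-0.01]
    - [0,0,-0.03]
    - [0,0,-0.035]
    - [0,0,-0.02]
    - [-0.02,0.036,0]
    - [-0.02,0.036,0]
    - [-0.02,0.036,0]
    - [-0.02,0.036,0]
    - [-0.02,0.036,0]
    - [-0.012,0.02,0]
  roll: [0,0,0,0,-0.5,0,0,0,0,0]
  jaw: [0.6,0.6,0.6,0.6,0.6,0.6,0.6,0.6,0.6,0.6]

```text
time_s: 16.15
tool_pos: [0.6474, 0.0446, 0.3095]
orientation: [0.653, 0.757, 0.008, 0.009]
wrist_force: [-1.0, 1.0, -1.3]
grip_width: 0.0409
```

```bash
python3 d.py 659.6 36 240 98
```

```text
t 16.15 p [647.4  44.6 309.5] phi 98.4 tilt 1.33 w 40.9 F [-1.   1.  -1.3] q1,7 [ 0.17 -0.35]
roll 0.4 slide mm (roll last) [-10.    9.3  69.8] slide (after roll) [-10.    9.3  69.8]
```

Request:
carry_out:
  slide:
    - [-0.004,0.004,0.01]
    - [-0.002,0.003,0.02]
    - [0,0,0.02]
    - [0,0,0.015]
    - [0,0,0]
  roll: [0,0,0,0,0]
  jaw: [0.6,0.6,0.6,0.6,0.6]

```text
time_s: 16.65
tool_pos: [0.6562, 0.0384, 0.2403]
orientation: [0.654, 0.757, 0.007, 0.007]
wrist_force: [-0.2, -1.1, -0.6]
grip_width: 0.0412
```

```bash
python3 d.py 659.6 36 202 98
python3 - <<'E'
from h import *
cv2.imwrite('pics/w9.png',get_image('wrist')[:,:,::-1])
cv2.imwrite('pics/s9.png',get_image('side')[:,:,::-1])
E
```

```text
t 16.65 p [656.2  38.4 240.3] phi 98.4 tilt 1.17 w 41.2 F [-0.2 -1.1 -0.6] q1,7 [ 0.16 -0.38]
roll 0.4 slide mm (roll last) [-2.9  2.2 38.4] slide (after roll) [-2.8  2.3 38.4]
```

View pics/w9.png

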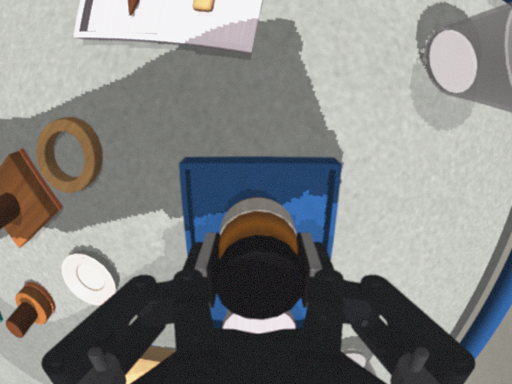

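View pics/s9.png

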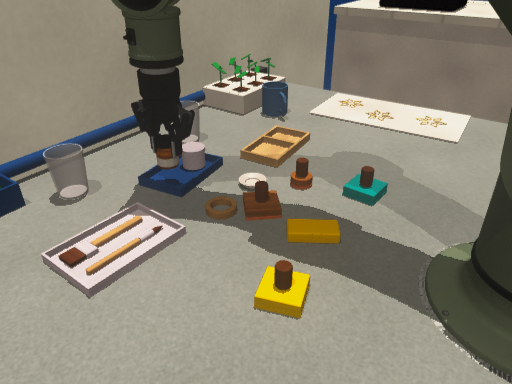

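The jar is centred over the free half of the tray. Lowering.

Request:
carry_out:
  slide:
    - [-0.001,0.002,0.012]
    - [0,0,0.012]
    - [0,0,0.008]
    - [0,0,0.003]
    - [0,0,0]
  roll: [0,0,0,0,0]
  jaw: [0.6,0.6,0.6,0.6,0.6]

```text
time_s: 17.25
tool_pos: [0.6604, 0.0385, 0.2065]
orientation: [0.653, 0.757, 0.009, 0.009]
wrist_force: [-0.0, -0.0, -1.6]
grip_width: 0.041
```

```bash
python3 d.py 659.6 36 202 98
```

```text
t 17.25 p [660.4  38.5 206.5] phi 98.4 tilt 1.47 w 41.0 F [-0.  -0.  -1.6] q1,7 [ 0.14 -0.39]
roll 0.4 slide mm (roll last) [-2.3 -1.3  4.4] slide (after roll) [-2.3 -1.2  4.4]
```

Request:
carry_out:
  slide:
    - [0,0,0.002]
    - [0,0,0.002]
    - [0,0,0]
  roll: [0,0,0]
  jaw: [0.6,0.6,0.6]

```text
time_s: 17.55
tool_pos: [0.6607, 0.0385, 0.2027]
orientation: [0.653, 0.757, 0.009, 0.009]
wrist_force: [-0.0, 0.0, -1.6]
grip_width: 0.0406
```

```bash
python3 d.py 659.6 36 202 98
```

```text
t 17.55 p [660.7  38.5 202.7] phi 98.4 tilt 1.51 w 40.6 F [-0.   0.  -1.6] q1,7 [ 0.14 -0.4 ]
roll 0.4 slide mm (roll last) [-2.4 -1.5  0.6] slide (after roll) [-2.4 -1.5  0.6]
```

Request:
carry_out:
  slide:
    - [0,0,0.001]
    - [0,0,0]
    - [0,0,0]
    - [0,0,0]
    - [0,0,0]
    - [0,0,-0.01]
    - [0,0,-0.03]
    - [0,0,-0.03]
    - [0,0,-0.03]
    - [0,0,-0.02]
  roll: [0,0,0,0,0,0,0,0,-6,-6]
  jaw: [0.6,0.6,-0.4,-0.4,-0.4,-0.4,-0.4,-0.4,-0.4,0]

```text
time_s: 18.55
tool_pos: [0.6568, 0.0387, 0.3268]
orientation: [0.569, 0.823, 0.008, 0.009]
wrist_force: [-0.4, -0.5, -0.5]
grip_width: 0.0466
```

```bash
python3 d.py 443 11 270 110
python3 - <<'E'
from h import *
cv2.imwrite('pics/w10.png',get_image('wrist')[:,:,::-1])
E
```

```text
t 18.55 p [656.8  38.7 326.8] phi 110.7 tilt 1.38 w 46.6 F [-0.4 -0.5 -0.5] q1,7 [ 0.22 -0.14]
roll 0.7 slide mm (roll last) [  50.  -211.1   51.5] slide (after roll) [  47.4 -211.6   51.5]
```

View pics/w10.png

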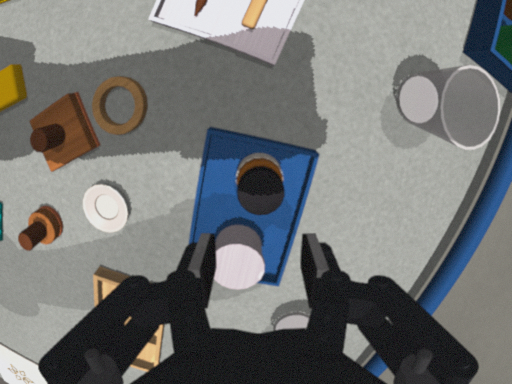

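The jar stands upright beside the tin. Now the square block.

Request:
carry_out:
  slide:
    - [0.009,-0.041,0.005]
    - [0.009,-0.041,0.005]
    - [0.009,-0.041,0.005]
    - [0.009,-0.041,0.01]
    - [0.009,-0.035,0.01]
    - [0,0,0.01]
    - [0,0,0]
    - [0,0,0]
  roll: [0.7,0,0,0,0,0,0,0]
  jaw: [-0.3,-0.3,-0.3,-0.3,-0.3,-0.3,-0.3,-0.3]

```text
time_s: 19.4
tool_pos: [0.4495, 0.0104, 0.2829]
orientation: [0.572, 0.82, 0.011, 0.015]
wrist_force: [-0.1, -0.1, 0.0]
grip_width: 0.0558
```

```bash
python3 d.py 443 11 200 110
python3 - <<'E'
from h import *
c=get_calibration('wrist'); im=get_image('wrist')[:,:,::-1].copy()
for X in [(.4425,.0112,.058),(.443,.011,.022)]:
    u,v=proj('wrist',X,c); cv2.circle(im,(int(u),int(v)),3,(255,0,255),-1)
cv2.imwrite('pics/w11.png',im)
E
```

```text
t 19.4 p [449.5  10.4 282.9] phi 110.2 tilt 2.11 w 55.8 F [-0.1 -0.1  0. ] q1,7 [ 0.31 -0.28]
roll 0.2 slide mm (roll last) [ 3.8 -8.8 82.6] slide (after roll) [ 3.7 -8.8 82.6]
```

View pics/w11.png

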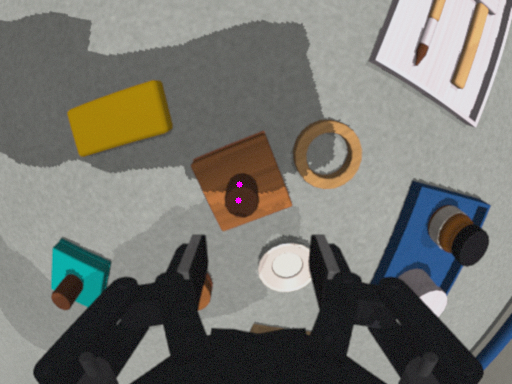

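The knob is where predicted, at about (240,197). Tool tilt has crept to 2.1°, so I'll aim with the grasp point instead of the TCP.

```bash
sed -i "s#d=np.array(\[x,y,z\])/1000-p#g=p+0.155*R[:,2]; print('grasp pt',np.round(g*1000,1),'toolz',np.round(R[:,2],3)); d=np.array([x,y,z-155])/1000-g#" d.py; python3 d.py 443 11.5 200 110
```

```text
t 19.45 p [449.8  10.4 282.9] phi 110.2 tilt 2.13 w 55.8 F [ 0.5 -0.1  0.5] q1,7 [ 0.31 -0.28]
grasp pt [455.5  10.7 128. ] toolz [ 0.037  0.002 -0.999]
roll 0.2 slide mm (roll last) [  6.  -14.4  82.5] slide (after roll) [  6.  -14.4  82.5]
```

Request:
carry_out:
  slide:
    - [0.003,-0.007,0.01]
    - [0.002,-0.005,0.02]
    - [0,0,0.02]
    - [0,0,0.015]
    - [0,0,0.01]
    - [0,0,0]
  roll: [0,0,0,0,0,0]
  jaw: [-0.3,-0.3,-0.3,-0.3,-0.3,-0.3]

```text
time_s: 20.05
tool_pos: [0.445, 0.0124, 0.2073]
orientation: [0.573, 0.82, 0.014, 0.017]
wrist_force: [-0.9, 0.1, -0.0]
grip_width: 0.0555
```

```bash
python3 d.py 443 11.5 201 110
```

```text
t 20.05 p [445.   12.4 207.3] phi 110.1 tilt 2.58 w 55.5 F [-0.9  0.1 -0. ] q1,7 [ 0.17 -0.46]
grasp pt [451.9  12.9  52.4] toolz [ 0.045  0.003 -0.999]
roll 0.1 slide mm (roll last) [ 1.8 -9.2  6. ] slide (after roll) [ 1.8 -9.2  6. ]
```

Request:
carry_out:
  slide:
    - [0.002,-0.007,0.004]
    - [0,0,0]
    - [0,0,0]
  roll: [0,0,0]
  jaw: [-0.3,-0.3,-0.3]

```text
time_s: 20.35
tool_pos: [0.4381, 0.0121, 0.2038]
orientation: [0.573, 0.819, 0.015, 0.018]
wrist_force: [0.9, -0.1, -0.1]
grip_width: 0.0551
```

```bash
python3 d.py 443 11.5 201 110
python3 - <<'E'
from h import *
c=get_calibration('wrist'); im=get_image('wrist')[:,:,::-1].copy()
cv2.imwrite('pics/w12.png',im);cv2.imwrite('pics/s12.png',cv2.resize(get_image('side')[100:300,150:400,::-1],None,fx=3,fy=3))
E
```

```text
t 20.35 p [438.1  12.1 203.8] phi 110.1 tilt 2.68 w 55.1 F [ 0.9 -0.1 -0.1] q1,7 [ 0.16 -0.48]
grasp pt [445.3  12.6  49. ] toolz [ 0.047  0.003 -0.999]
roll 0.1 slide mm (roll last) [-0.2 -2.7  2.8] slide (after roll) [-0.2 -2.7  2.8]
```

View pics/w12.png

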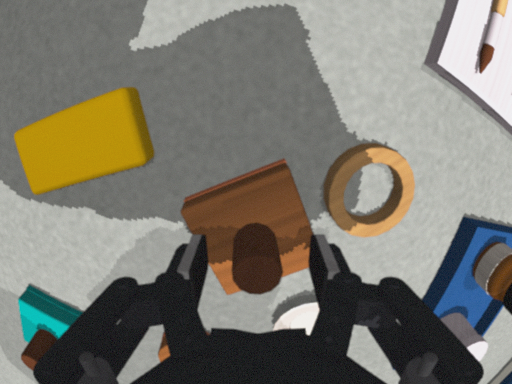

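View pics/s12.png

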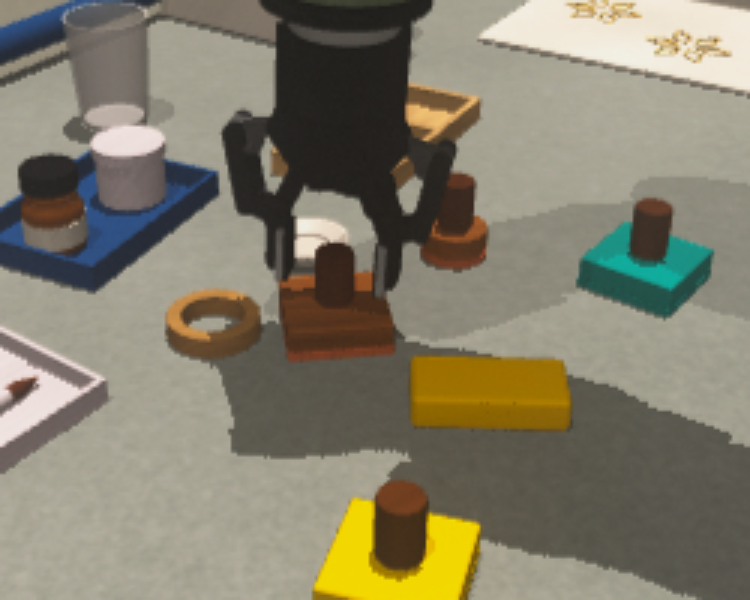

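Request:
carry_out:
  slide:
    - [0,-0.002,0.003]
    - [0,0,0]
    - [0,0,0]
    - [0,0,0]
    - [0,0,0]
    - [0,0,0]
  roll: [0,0,0,0,0,0]
  jaw: [-0.3,1,1,1,1,1]

```text
time_s: 21.05
tool_pos: [0.4361, 0.011, 0.2016]
orientation: [0.573, 0.819, 0.014, 0.019]
wrist_force: [-2.1, 0.5, 3.0]
grip_width: 0.0236
```

```bash
python3 d.py 566.5 -202 300 72.9
```

```text
t 21.05 p [436.1  11.  201.6] phi 110.0 tilt 2.71 w 23.6 F [-2.1  0.5  3. ] q1,7 [ 0.15 -0.49]
grasp pt [443.5  11.3  46.8] toolz [ 0.047  0.002 -0.999]
roll 37.1 slide mm (roll last) [-244.    46.7  -92.7] slide (after roll) [-166.3  184.5  -92.7]
```

Request:
carry_out:
  slide:
    - [0,0,-0.015]
    - [0,0,-0.04]
    - [0,0,-0.04]
    - [0,0,0]
    - [0,0,0]
    - [0,0,0]
    - [-0.03,0.033,0]
    - [-0.03,0.033,0]
    - [-0.03,0.033,0]
    - [-0.03,0.033,0]
  roll: [0,7,7,7,8,8,0,0,0,0]
  jaw: [1,1,1,1,1,1,1,1,1,1]

```text
time_s: 22.05
tool_pos: [0.5202, -0.1432, 0.3049]
orientation: [0.809, 0.588, 0.02, 0.012]
wrist_force: [0.2, 0.8, -1.5]
grip_width: 0.0238
```

```bash
python3 d.py 566.5 -202 290 72.9
```

```text
t 22.05 p [ 520.2 -143.2  304.9] phi 72.1 tilt 2.66 w 23.8 F [ 0.2  0.8 -1.5] q1,7 [ 0.48 -0.45]
grasp pt [ 527.3 -142.5  150. ] toolz [ 0.046  0.005 -0.999]
roll -0.8 slide mm (roll last) [-44.9  55.   16.5] slide (after roll) [-45.6  54.3  16.5]
```

Request:
carry_out:
  slide:
    - [-0.022,0.027,0]
    - [-0.015,0.018,0]
    - [0,0,0.015]
    - [0,0,0.025]
    - [0,0,0.02]
    - [0,0,0]
  roll: [-0.8,0,0,0,0,0]
  jaw: [1,1,1,1,1,1]

```text
time_s: 22.65
tool_pos: [0.5558, -0.2003, 0.2425]
orientation: [0.807, 0.59, 0.02, 0.012]
wrist_force: [-0.7, 0.6, -1.4]
grip_width: 0.0239
```

```bash
cat > bx.py <<'E'
from h import *
import sys
c=get_calibration('wrist'); im=get_image('wrist')[:,:,::-1].copy()
a=np.radians(4.7)
for lx,ly in [(-50,-90),(50,-90),(50,90),(-50,90),(-44,-13),(44,-13),(0,37),(0,-50)]:
    X=(.5695+(lx*np.cos(a)-ly*np.sin(a))/1000,-.2388+(lx*np.sin(a)+ly*np.cos(a))/1000,.020)
    u,v=proj('wrist',X,c); cv2.circle(im,(int(u),int(v)),2,(255,0,255),-1)
cv2.imwrite(f'pics/w{sys.argv[1]}.png',im); cv2.imwrite(f'pics/s{sys.argv[1]}.png',get_image('side')[:,:,::-1])
E
python3 d.py 566.5 -202 206 72.9; python3 bx.py 13
```

```text
t 22.65 p [ 555.8 -200.3  242.5] phi 72.4 tilt 2.62 w 23.9 F [-0.7  0.6 -1.4] q1,7 [ 0.52 -0.39]
grasp pt [ 562.8 -199.7   87.6] toolz [ 0.046  0.004 -0.999]
roll -0.5 slide mm (roll last) [-1.8  2.6 36.7] slide (after roll) [-1.8  2.6 36.7]
```

View pics/w13.png

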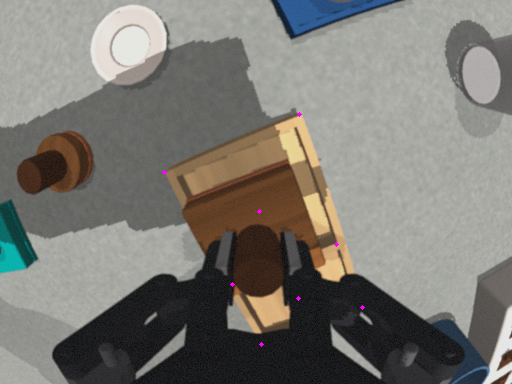

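View pics/s13.png

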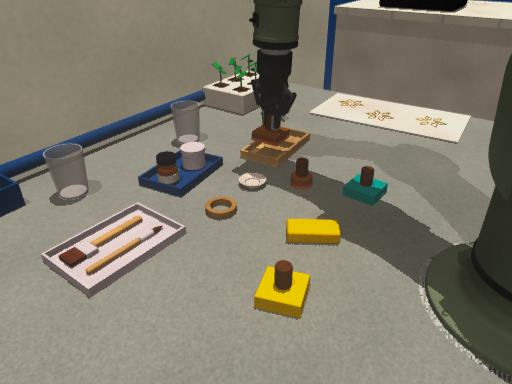

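The box corners coincide with the prediction and the slab is parallel to the box walls. Lowering with a small correction.

Request:
carry_out:
  slide:
    - [-0.002,0.002,0.01]
    - [0,0,0.012]
    - [0,0,0.008]
    - [0,0,0.003]
    - [0,0,0]
  roll: [-0.5,0,0,0,0]
  jaw: [1,1,1,1,1]

```text
time_s: 23.25
tool_pos: [0.5602, -0.2028, 0.2117]
orientation: [0.804, 0.595, 0.021, 0.014]
wrist_force: [-0.2, 0.8, -0.9]
grip_width: 0.0237
```

```bash
python3 d.py 566.5 -202 205.5 72.9; python3 bx.py 14
```

```text
t 23.25 p [ 560.2 -202.8  211.7] phi 73.0 tilt 2.95 w 23.7 F [-0.2  0.8 -0.9] q1,7 [ 0.5 -0.4]
grasp pt [ 568.2 -202.4   56.9] toolz [ 0.051  0.002 -0.999]
roll 0.1 slide mm (roll last) [-0.2 -2.1  6.3] slide (after roll) [-0.2 -2.1  6.3]
```

View pics/w14.png

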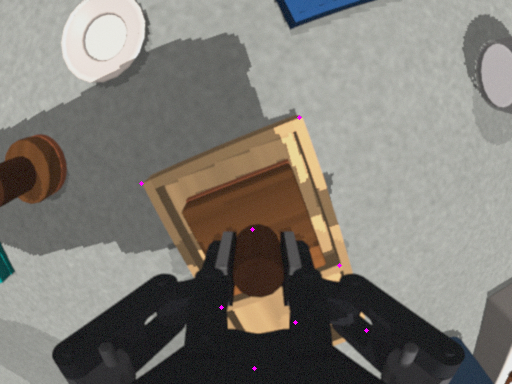

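Request:
carry_out:
  slide:
    - [0,0,0.003]
    - [0,0,0.002]
    - [0,0,0.001]
    - [0,0,0]
  roll: [0,0,0,0]
  jaw: [1,1,1,1]

```text
time_s: 23.75
tool_pos: [0.5609, -0.2029, 0.2066]
orientation: [0.804, 0.594, 0.022, 0.015]
wrist_force: [-0.2, 0.6, -0.6]
grip_width: 0.0236
```

```bash
python3 d.py 566.5 -202 205.5 72.9
```

```text
t 23.75 p [ 560.9 -202.9  206.6] phi 73.0 tilt 3.05 w 23.6 F [-0.2  0.6 -0.6] q1,7 [ 0.5 -0.4]
grasp pt [ 569.2 -202.6   51.8] toolz [ 0.053  0.002 -0.999]
roll 0.1 slide mm (roll last) [-0.2 -2.8  1.2] slide (after roll) [-0.2 -2.8  1.2]
```

Request:
carry_out:
  slide:
    - [0,0,0.001]
    - [0,0,0]
    - [0,0,0]
    - [0,0,0]
    - [0,0,0]
    - [0,0,-0.01]
    - [0,0,-0.03]
    - [0,0,-0.035]
    - [0,0,-0.02]
  roll: [0,0,0,0,0,0,0,0,0]
  jaw: [1,1,-0.2,-0.2,-0.2,-0.2,-0.2,-0.2,-0.2]

```text
time_s: 24.65
tool_pos: [0.5553, -0.2024, 0.3032]
orientation: [0.803, 0.595, 0.021, 0.013]
wrist_force: [-0.7, 0.6, -0.1]
grip_width: 0.0512
```

```bash
python3 d.py 429.5 -116 280 70; python3 bx.py 15
```

```text
t 24.65 p [ 555.3 -202.4  303.2] phi 73.1 tilt 2.86 w 51.2 F [-0.7  0.6 -0.1] q1,7 [ 0.56 -0.33]
grasp pt [ 563.  -201.9  148.4] toolz [ 0.05   0.003 -0.999]
roll 3.1 slide mm (roll last) [  42.8 -153.7   17. ] slide (after roll) [  34.6 -155.8   17. ]
```

View pics/w15.png

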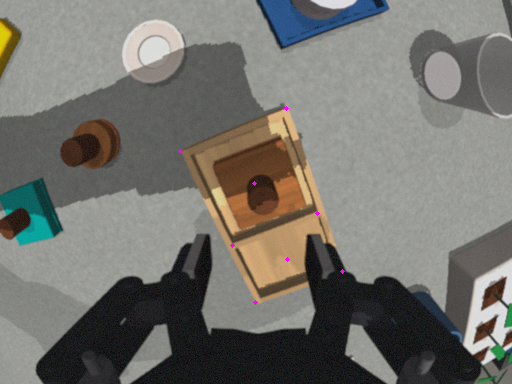

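The square block sits flat in the large bay, and the cross wall matches the model. Now the round block.

Request:
carry_out:
  slide:
    - [0.01,-0.037,0]
    - [0.01,-0.037,0]
    - [0.01,-0.037,0]
    - [0.01,-0.035,0.01]
    - [0,0,0]
    - [0,0,0]
  roll: [0,0,0,0,0,0]
  jaw: [-0.3,-0.3,-0.3,-0.3,-0.3,-0.3]

```text
time_s: 25.35
tool_pos: [0.4228, -0.1193, 0.2877]
orientation: [0.804, 0.594, 0.022, 0.016]
wrist_force: [0.2, -0.4, 0.3]
grip_width: 0.0555
```

```bash
python3 d.py 429.5 -116 202 73
python3 - <<'E'
from h import *
c=get_calibration('wrist'); im=get_image('wrist')[:,:,::-1].copy()
for X in [(.4295,-.116,.058),(.4295,-.116,.022)]:
    u,v=proj('wrist',X,c); cv2.circle(im,(int(u),int(v)),3,(255,0,255),-1)
cv2.imwrite('pics/w16.png',im)
E
```

```text
t 25.35 p [ 422.8 -119.3  287.7] phi 73.0 tilt 3.11 w 55.5 F [ 0.2 -0.4  0.3] q1,7 [ 0.49 -0.5 ]
grasp pt [ 431.2 -119.1  133. ] toolz [ 0.054  0.001 -0.999]
roll -0.0 slide mm (roll last) [ 1.  -7.  85.7] slide (after roll) [ 1.  -7.  85.7]
```

View pics/w16.png

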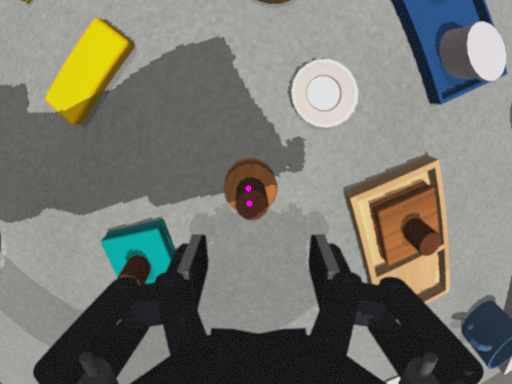

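The knob top is at (253,204), within 4 px of the prediction. Descending.

Request:
carry_out:
  slide:
    - [0.001,-0.003,0.02]
    - [0,-0.002,0.025]
    - [0,0,0.02]
    - [0,0,0.012]
    - [0,0,0.005]
    - [0,0,0]
  roll: [0,0,0,0,0,0]
  jaw: [-0.3,-0.3,-0.3,-0.3,-0.3,-0.3]

```text
time_s: 26.0
tool_pos: [0.4273, -0.1191, 0.2031]
orientation: [0.805, 0.593, 0.024, 0.017]
wrist_force: [-0.7, 0.2, -0.1]
grip_width: 0.0556
```

```bash
python3 d.py 430 -116 202 73
```

```text
t 26.0 p [ 427.3 -119.1  203.1] phi 72.8 tilt 3.36 w 55.6 F [-0.7  0.2 -0.1] q1,7 [ 0.36 -0.65]
grasp pt [ 436.3 -119.1   48.3] toolz [ 0.059  0.    -0.998]
roll -0.2 slide mm (roll last) [ 1. -7.  1.] slide (after roll) [ 1.1 -7.   1. ]
```

Request:
carry_out:
  slide:
    - [0.002,-0.006,0.001]
    - [0,0,0]
    - [0,0,0]
    - [0,0,0]
    - [0,0,0]
    - [0,0,0]
    - [0,0,0]
  roll: [0,0,0,0,0,0,0]
  jaw: [-0.3,-0.3,1,1,1,1,1]

```text
time_s: 26.7
tool_pos: [0.4222, -0.1156, 0.2043]
orientation: [0.805, 0.592, 0.024, 0.019]
wrist_force: [-0.6, -0.0, -1.9]
grip_width: 0.0236
```

```bash
python3 d.py 573.5 -288.5 300 73
```

```text
t 26.7 p [ 422.2 -115.6  204.3] phi 72.7 tilt 3.51 w 23.6 F [-0.6 -0.  -1.9] q1,7 [ 0.35 -0.66]
grasp pt [ 431.7 -115.7   49.6] toolz [ 0.061 -0.001 -0.998]
roll -0.3 slide mm (roll last) [-121.2  192.1  -86.3] slide (after roll) [-122.1  191.6  -86.3]
```

Request:
carry_out:
  slide:
    - [0,0,-0.015]
    - [0,0,-0.04]
    - [0,0,-0.035]
    - [-0.024,0.037,0]
    - [-0.024,0.037,0]
    - [-0.024,0.037,0]
    - [-0.024,0.037,0]
    - [-0.015,0.025,0]
    - [0,0,0.015]
    - [0,0,0]
  roll: [0,0,0,0,0,0,0,0,0,0]
  jaw: [1,1,1,1,1,1,1,1,1,1]

```text
time_s: 27.7
tool_pos: [0.5534, -0.28, 0.2929]
orientation: [0.805, 0.593, 0.025, 0.02]
wrist_force: [-0.1, 1.3, -1.7]
grip_width: 0.0233
```

```bash
python3 d.py 573.5 -288.5 245 73
```

```text
t 27.7 p [ 553.4 -280.   292.9] phi 72.8 tilt 3.64 w 23.3 F [-0.1  1.3 -1.7] q1,7 [ 0.67 -0.22]
grasp pt [ 563.2 -280.5  138.2] toolz [ 0.063 -0.003 -0.998]
roll -0.2 slide mm (roll last) [-5.4  9.2 48.8] slide (after roll) [-5.4  9.2 48.8]
```

Request:
carry_out:
  slide:
    - [-0.005,0.008,0.02]
    - [0,0,0.02]
    - [0,0,0.01]
    - [0,0,0]
  roll: [0,0,0,0]
  jaw: [1,1,1,1]

```text
time_s: 28.1
tool_pos: [0.562, -0.2854, 0.2433]
orientation: [0.804, 0.594, 0.025, 0.02]
wrist_force: [-0.3, 0.4, -0.7]
grip_width: 0.0233
```

```bash
python3 d.py 573.5 -288.5 208.3 73; python3 bx.py 17
```

```text
t 28.1 p [ 562.  -285.4  243.3] phi 72.9 tilt 3.61 w 23.3 F [-0.3  0.4 -0.7] q1,7 [ 0.65 -0.24]
grasp pt [ 571.7 -285.8   88.6] toolz [ 0.063 -0.003 -0.998]
roll -0.1 slide mm (roll last) [-2.6  0.3 35.3] slide (after roll) [-2.6  0.3 35.3]
```

View pics/w17.png

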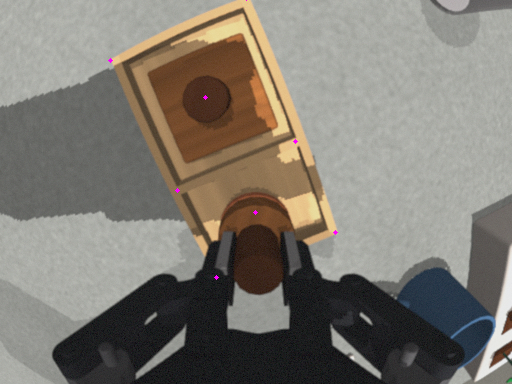

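View pics/s17.png

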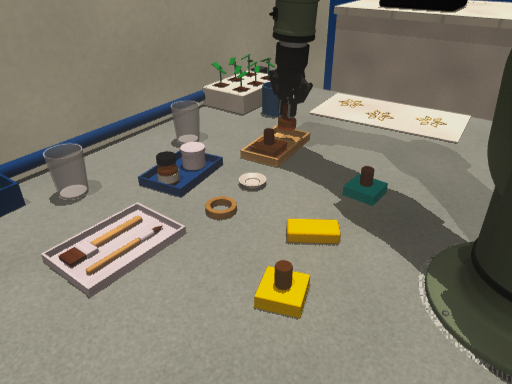

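Centred over the small bay. Lowering.

Request:
carry_out:
  slide:
    - [-0.002,0,0.012]
    - [0,-0.001,0.012]
    - [0,0,0.006]
    - [0,0,0.002]
    - [0,0,0]
  roll: [0,0,0,0,0]
  jaw: [1,1,1,1,1]

```text
time_s: 28.7
tool_pos: [0.5631, -0.2875, 0.2118]
orientation: [0.804, 0.594, 0.025, 0.022]
wrist_force: [-0.2, 1.3, -0.8]
grip_width: 0.0235
```

```bash
python3 d.py 573.5 -288.5 208.3 73
```

```text
t 28.7 p [ 563.1 -287.5  211.8] phi 72.9 tilt 3.83 w 23.5 F [-0.2  1.3 -0.8] q1,7 [ 0.64 -0.26]
grasp pt [ 573.4 -288.2   57.2] toolz [ 0.067 -0.005 -0.998]
roll -0.1 slide mm (roll last) [-0.3 -0.1  3.9] slide (after roll) [-0.3 -0.1  3.9]
```

Request:
carry_out:
  slide:
    - [0,0,0.002]
    - [0,0,0.002]
    - [0,0,0]
  roll: [0,0,0]
  jaw: [1,1,1]

```text
time_s: 29.0
tool_pos: [0.5637, -0.2876, 0.2082]
orientation: [0.804, 0.594, 0.026, 0.022]
wrist_force: [-1.1, -0.2, 0.0]
grip_width: 0.0238
```

```bash
python3 d.py 573.5 -288.5 208.3 73
```

```text
t 29.0 p [ 563.7 -287.6  208.2] phi 72.9 tilt 3.88 w 23.8 F [-1.1 -0.2  0. ] q1,7 [ 0.64 -0.26]
grasp pt [ 574.1 -288.3   53.6] toolz [ 0.067 -0.005 -0.998]
roll -0.1 slide mm (roll last) [-0.3 -0.6  0.2] slide (after roll) [-0.3 -0.6  0.2]
```

Request:
carry_out:
  slide:
    - [0,0,0]
    - [0,0,0]
    - [0,0,0]
    - [0,0,-0.01]
    - [0,0,-0.03]
    - [0,0,-0.04]
    - [0,0,-0.04]
    - [-0.04,0,-0.02]
    - [-0.04,0,-0.02]
    - [-0.04,0,0]
  roll: [0,0,0,0,0,0,0,0,0,0]
  jaw: [-0.2,-0.2,-0.2,-0.2,-0.2,-0.2,-0.2,-0.2,-0.2,-0.2]

```text
time_s: 30.0
tool_pos: [0.5192, -0.3981, 0.3778]
orientation: [0.801, 0.598, 0.027, 0.023]
wrist_force: [-0.3, -0.4, -1.0]
grip_width: 0.0512
```

Request:
carry_out:
  slide:
    - [-0.04,-0.02,0]
    - [-0.04,-0.02,0]
    - [-0.04,-0.02,0]
    - [-0.04,-0.02,0]
    - [0,-0.04,0]
    - [0,-0.04,0]
    - [0,-0.03,0]
    - [0,0,0]
  roll: [0,0,0,0,0,0,0,0]
  jaw: [-0.2,-0.2,-0.2,-0.2,-0.2,-0.2,-0.2,-0.2]

```text
time_s: 30.8
tool_pos: [0.2782, -0.5057, 0.3671]
orientation: [0.803, 0.595, 0.027, 0.026]
wrist_force: [0.5, -0.2, -0.1]
grip_width: 0.0512
```

```bash
python3 d.py
python3 - <<'E'
from h import *
t=get_image('top')[:,:,::-1]; s=get_image('side')[:,:,::-1]
cv2.imwrite('pics/t18.png',t); cv2.imwrite('pics/tc18.png',cv2.resize(t[90:215,95:435],None,fx=2.3,fy=2.3,interpolation=cv2.INTER_CUBIC))
cv2.imwrite('pics/sc18.png',cv2.resize(s[110:300,30:330],None,fx=2.6,fy=2.6,interpolation=cv2.INTER_CUBIC))
E
```

```text
t 30.8 p [ 278.2 -505.7  367.1] phi 73.1 tilt 4.29 w 51.2 F [ 0.5 -0.2 -0.1] q1,7 [1.33 0.45]
```

View pics/t18.png

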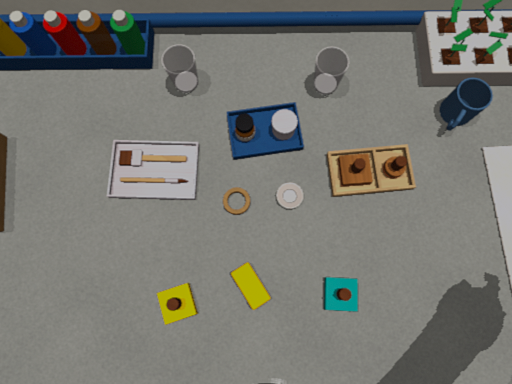

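View pics/sc18.png

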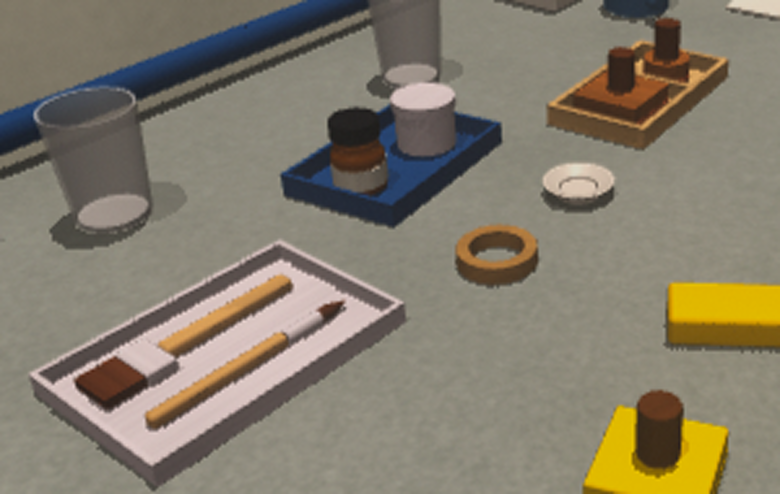

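View pics/tc18.png

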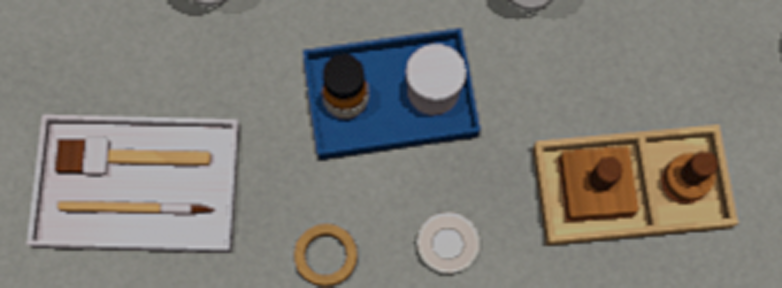

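Everything looks placed. One numeric check before I hand in.

```bash
sed -e '/^rect(/d' -e 's/top0/t18/' m.py > m2.py
cat >> m2.py <<'E'
rect(mask([0,0,155],[180,40,255],(265,100,305,145)),.046,'tin')
rect(mask([0,0,150],[180,40,255],(270,178,310,213)),.013,'saucer')
rect(mask([14,80,100],[25,255,255],(138,150,190,166)),.014,'flat handle')
rect(mask([14,80,100],[25,255,255],(112,174,170,188)),.014,'slim handle')
rect(mask([5,130,40],[16,255,160],(338,145,374,190)),.026,'square')
rect(mask([0,60,30],[12,255,118],(345,150,372,180)),.054,'sq knob')
rect(mask([5,130,40],[16,255,160],(380,150,410,184)),.026,'round')
rect(mask([0,60,30],[12,255,118],(386,150,410,175)),.054,'rd knob')
rect(mask([0,0,0],[180,255,62],(234,112,257,140)),.064,'lid')
E
python3 m2.py | grep -v box
```

```text
cam [0.32024902 0.00746811 0.8263806 ]
tin rect c [674.6 -48.8] size [52.6 54.3] ang 88.8 centroid [674.3 -48.8  46. ] px 284.0 120.6
saucer rect c [515.9 -58.3] size [54.6 56.2] ang 88.6 centroid [515.1 -58.2  13. ] px 289.5 194.7
flat handle rect c [602.7 219.4] size [96.7 12.5] ang 87.4 centroid [602.7 219.1  14. ] px 163.6 158.0
slim handle rect c [552.7 264.2] size [96.6  9.1] ang 89.2 centroid [553.7 263.2  14. ] px 142.4 179.5
square rect c [ 568.  -200.6] size [73.4 71.5] ang 3.7 centroid [ 566.5 -200.3   26. ] px 354.4 169.5
sq knob rect c [ 567.7 -200.3] size [27.5 32. ] ang 86.1 centroid [ 567.3 -201.4   54. ] px 358.0 165.2
round rect c [ 570.7 -289.1] size [48.4 58.5] ang 6.6 centroid [ 571.8 -288.6   26. ] px 394.6 166.7
rd knob rect c [ 570.6 -286.7] size [22.  41.5] ang 43.1 centroid [ 571.9 -288.6   54. ] px 399.1 162.6
lid rect c [663.3  38.7] size [50.  38.8] ang 3.9 centroid [663.4  38.6  64. ] px 243.7 122.2
```

```bash
python3 -c "
from bench import close_job
print(close_job())"
```

```text
the job is handed in; nothing more can be done
None
```

The job is handed in at about 31 s of the 125 s allowed. No verdict is reported, so this rests on my own checks.

- **Brushes:** both lie flat in the long tray, lengthways and side by side. The middles measure about 3 mm from the tray's middle lengthways.
- **Blocks:** the square block is in the large bay and the round one in the small bay, copper face down. In the last top view each knob is centred over its slab within about 1 mm, so both stand flat.
- **Jar:** it stands upright in the blue tray beside the tin.
- **Tin and saucer:** they measure the same as at the start, to within 0.1 mm.
- **Release:** the gripper is open and clear of everything.

**Disagreements:**
- The tool's tilt crept from 0° to about 4° over the run. I noticed this before the square block and corrected for it from there by aiming with the grasp point. The brushes and jar were placed before that correction, and their final positions are still good.
- Some outlines in the last top view came out oversized: 72 mm for the 66 mm slab, about 48 x 58 mm for the round block, and 50 x 39 mm for the jar lid. I put this down to the masks taking in side faces and the box wood; the centres agree with the other views.

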